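Set up and start a high-voltage test on a power converter

ROBOT

A 7-joint arm with a two-finger parallel gripper is mounted at the origin on the work surface. World frame = base frame: x ahead of the robot, y to its left, z up, the work surface at z = 0. Lengths are in m, angles in rad, forces in N, time in s.
With the tool pointing down it reaches from about 0.4 to 0.85 m from the base axis. Payload 10.4 kg.
Tool frame: the origin (TCP) lies at the very end of the fingers, on their centre line; the grasp point (between the pads) lies 19 mm behind it; z points along the fingers, x is the direction in which the jaws open and shut, and the axes are right-handed (so a half turn about z gives the same grasp; the last joint's range is limited). The gripper opens to 85 mm and grips with 20 to 120 N. Pads are 22 mm wide; open, the fingers measure 114 mm over their backs; the gripper's body (76 mm by 85 mm) begins 54 mm behind the grasp point. The pads swing forward as they close: fully open they stand 13 mm farther back than shut.
Start: joints at [-1.307, 0.332, -0.065, 1.46, 0.022, 1.35, -0.088], TCP at [0.177, 0.599, 0.231] pointing down, gripper open.
Joint ranges: [-2.6, 2.6], [-0.5, 2.12], [-1.47, 1.34], [0.16, 2.42], [-1.27, 4.41], [0.06, 2.06], [-2.6, 2.6]. Speed limits (rad/s): [2.22, 2.22, 2.79, 2.79, 3.14, 3.14, 3.14].

INTERFACE

Orientations are given as a 3x3 rotation matrix whose columns are the frame's x, y, z axes.
In Python, from bench import arm gives the robot as it stands.
- The arm moves only by the shell command python3 -m jog 'ROWS' [FORCE]. ROWS is text: rows parted by semicolons, each of 7 numbers parted by spaces: the turn, a rotation vector about the tool's x, y, z in units of 5 degrees (1.0 is 5 degrees), then the shift along the tool's x, y, z in units of 50 mm (1.0 is 50 mm), then the opening in per cent of the stroke, from 0 (shut) to 100 (fully open). A call has 1 to 10 rows; each row is the pose to reach, as a shift and turn from the pose measured when the call began, along the tool's axes at that moment; what a row does not reach only later rows make up. A row lasts 1/10 s, in which the tool goes at most 50 mm and 8.59 degrees, less where a joint would pass 70% of its speed; a pose out of reach is approached as far as the arm can. A call with a gripper value outside its range is refused whole. The fingers move at their own pace and stop on an object; FORCE is the grip in N (left out, the last holds). Time passes only in rows, so rows that repeat a pose let the fingers close. It gives the time, the measured TCP pose, the force and the opening at its end, in the units of the state.
- arm.state(): the state, without advancing time (a new reading comes with each control period).
- arm.grab_frame(name): name is "scene" or "top" or "wrist"; returns (picture, depth): 420x560x3 uint8, red, green, blue; 420x560 float32, m along the optical axis (not along the pixel's ray), 0 where there is no reading.
- arm.camera_params(name): a dict with "fov_y" (degrees; the focal length in pixels is half the picture's height over the tangent of half this angle, whatever the lens; pixels are square), "cx", "cy" (the principal point, pixels), "distortion" ([k1, k2, p1, p2, k3] as OpenCV has them; the pictures are not rectified), "T" (4x4, takes a point from camera to world coordinates). Camera axes: x right, y down, z forward; pixel columns grow to the right and rows downward; lengths in m; the calibration is good to about 2 mm. A picture is of the moment at which its call begins: read the wrist's pose just before it. camera_params takes no time and is no camera call; for the wrist camera it gives the pose at the moment of the call.
- arm.hand_in(): hands the job in, once; it reports no verdict.
Trained networks look in the newest picture that a camera, given by its name, has taken for a name from the list of things; names that differ only in an ending like _2 or _b are one class to them, and where a whole thing is asked for, a point or a joint stands for the part that bears it (a point fixed in the world has none). Each returns a list of dicts, best first, with "p" (0 to 1); they miss things now and then, are a little off and sometimes report something else, mostly with a low value. They report only what shows in the picture. A call takes as long as a camera call. They do not tell look-alikes from the thing itself.
- arm.silhouettes(camera, query): "pixels" (420x560 bool, what is visible of it) and "location" ([column, row] in pixels, amid what is visible of it).
- arm.place_of(camera, query): "location" ([column, row] in pixels: a listed point, or the origin of a listed thing).
The state is a dict: "time_s": time; "joint_positions": joint angles; "joint_vel": joint speeds; "tau": joint torques, N m; "ee_pos": TCP position; "eef_rot": TCP orientation; "force": force on the tool from outside, world axes, zero at the start; "moment": the same for the moment, N m; "finger_gap": opening from 0.0 (shut) to 1.0 (fully open).
Only numpy, scipy, OpenCV 4.12 (cv2) and the standard library are available. Lean on these libraries where they do the work, as an engineer would, in place of code of your own. Each camera call takes 0.05 s, during which the arm holds its last target.

TASK

Run the high-voltage test on the aluminium power converter: set it down gently in the nest of the test fixture with its green terminal end facing the orange contact carriage, then nudge the stiff carriage gently towards it, without a knock, until its pointer stands on the red line; never go past the line, because that bends the probes. Then lower the clear hood fully closed without slamming it and press the green start button all the way. Leave the other things on the bench where they are.

Things in the scene. Friction and masses are not known exactly. Their poses are not given: they have to be found in the camera images.
- fixture: fixed test fixture, a grey base 260 (x) x 330 (y) x 50 mm high; origin on its underside, midway along y, 140 mm from its near and 120 mm from its far side, z up, x towards its far side, y towards the hood's hinge. Its flat deck is 50 mm above the origin. It carries the nest, the contact carriage, the hood and the start button. A white fixed block (60 x 10 x 32 mm high) stands on the deck at x 22, y 115 mm. It stands on a 2 mm thick blue mat.
- nest (a point): point on the deck at the centre of the nest, at (22, 43, 50) mm in the fixture. The nest is a place for the converter bounded by white locators 8 mm high round its four corners, leaving 4 mm play on every side; the middle 60 mm of its long sides is open down to the deck. Axes as the fixture: the converter lies with its long side along y, terminal end to -y, its own axes parallel to these.
- converter_center (a point): centre (half-way up) of the loose power converter to be tested: aluminium case 56 (x) x 110 (y) x 40 mm high with dark slots on top, about 0.4 kg; its terminal end, with a green end plate and two brass terminals, is at its -y end.
- terminals (a point): middle of the converter's green terminal end, 55 mm from its centre along its -y, 22 mm above its underside.
- slide (a joint): travel of the orange contact carriage in m along the fixture's +y, towards the nest; starts between 0 and 0.025, the pointer is on the red line at 0.050, hard stop at 0.070. It slides with stiff friction, about 7 N to move it, and stays where it is left, so it is best brought up in small taps. The carriage is 92 (x) x 40 (y) mm and reaches from 4 to 38 mm above the deck; two brass spring probes stand out 19 mm from its nest side.
- push_face (a point): centre of the carriage's upright steel push plate (92 wide x 30 high), on its -y side, 21 mm above the deck, at (22, -120.5, 71) mm in the fixture when slide reads 0; push here along +y. Between it and the fixture's edge the deck is bare.
- pointer (a point): tip of the black index pointer on the carriage's near (-x) side, just above the white scale on the deck.
- mark (a point): middle of the red line across the white scale on the deck; the pointer is on it when both have the same y in the fixture.
- hood (a joint): opening angle of the clear plastic hood in rad, 0 closed, stop at 2.05; starts wide open between 1.7 and 1.95. Its hinge is stiff (about 0.9 N m) so that it stays at any angle and must be brought all the way down.
- hood_hinge (a point): middle of the hood's hinge axis, which runs along the fixture's x on its +y side, at (22, 125, 51) mm in the fixture. Axes as the fixture. Opening lifts the -y edge up and over towards +y.
- hood_grip (a point): middle of the black bar handle on top of the hood (100 mm long along x, 10 mm thick, bar centre 30 mm off the top panel). The hood is 176 (x) x 250 mm (from hinge to free edge) and 55.5 mm high over the hinge axis; when closed the handle is 222 mm from the hinge towards -y and 84 mm above the hinge axis.
- hood_push (a point): point on the outer face of the hood's clear top panel, on its centre line; when closed it is 170 mm from the hinge towards -y and 55.5 mm above the hinge axis. Its z axis is the panel's outward normal, its x axis the hinge direction.
- start (a joint): travel of the green start button in m, 0 released, 0.006 fully down at about 5 N; it springs back.
- start_top (a point): middle of the top of the green start button (30 mm across, pressed straight down) on the strip of the deck in front of the hood, 18 mm above the deck and 42 mm in front of the closed hood's near wall.
- adaptor_center (a point): centre of a loose black plastic adaptor with a white label, 52 x 95 x 34 mm; not part of the job.
- spool_center (a point): centre of a loose metal solder spool, 64 mm across, 55 mm high; not part of the job.
- meter_center (a point): centre of a loose yellow multimeter lying flat, 88 x 180 x 50 mm; not part of the job.
- screwdriver_center (a point): a loose screwdriver lying on the bench, 190 mm long; not part of the job.
- flux_center (a point): centre of a loose bottle, 56 mm across, 130 mm high; not part of the job.
- partsbin_center (a point): centre of a loose open blue parts bin, 110 x 160 x 60 mm high; not part of the job.
Things that resemble listed ones, but are neither listed nor needed, are in the scene too. What is shaped like the part that bears converter_center but blue, brown or purple is not meant.

How it is judged:
On the way, in this order (a step that is already met when the one before it is completed fails the run):
1. the converter lies flat in the nest, released, terminal end towards the carriage (x of converter_center in the frame of nest between -0.0055 and 0.0055 m and y of converter_center in the frame of nest between -0.0055 and 0.0055 m and z of converter_center in the frame of nest between 0.016 and 0.0245 m and angle between converter_center's own z axis and vertical below 0.06 rad and y of terminals in the frame of nest below -0.045 m and contact force between the fingers and converter below 0.2 N and linear speed of converter below 0.02 m/s), for 0.2 s.
2. the carriage's pointer stands on the red line (within 2.5 mm) (value of joint slide between 0.0475 and 0.0525 m and velocity of joint slide below 0.01 m/s), for 0.3 s.
3. the hood is fully closed (under 0.03 rad) (value of joint hood below 0.03 rad), for 0.2 s.
4. the start button is pressed all the way (at least 4.5 mm of its 6) (value of joint start above 0.0045 m), for 0.05 s.
At the end, for the whole second after the job is handed in: The converter lies flat and still in the nest within its locators (centre within 5.5 mm of the nest's, terminal end towards the carriage), the carriage's pointer is within 2.5 mm of the red line, the hood is closed (under 0.03 rad), and the start button has been pressed and has sprung back (all of step 1 and all of step 2 and value of joint hood below 0.03 rad and value of joint start below 0.001 m); the robot touches nothing.
It fails at once if the carriage is knocked rather than nudged (faster than 0.25 m/s) (velocity of joint slide above 0.25 m/s).
It fails at once if the carriage is pushed past the red line by more than 2.5 mm (value of joint slide above 0.0525 m).
It fails at once if the hood is slammed (closing faster than 1.5 rad/s in the last 0.25 rad) (value of joint hood below 0.25 rad and velocity of joint hood below -1.5 rad/s).
It fails at once if the converter is dropped (falls from more than about 15 mm) (linear speed of converter above 0.55 m/s and contact force between the fingers and converter below 0.1 N).
It fails at once if another thing on the bench is moved by more than 20 mm (distance of any of adaptor_center, spool_center, meter_center, screwdriver_center, flux_center, partsbin_center from where it was at the start of the episode above 0.02 m).
It also fails if it takes over 72 s, if anything falls off the work surface, if the arm or the gripper's body presses on something with over 40 N, if the wrist force passes 120 N, or if a joint passes its speed limit or range.

## Working session

There is one attempt and no reset: what is moved stays moved. The work goes in short steps, Python scripts to look and compute and a shell command to move; the robot and the scene stay as the last step left them, time stands still between calls to the robot, and variables do not carry over. Pictures are saved under pics/ and viewed, and the job is handed in when it is done.

```bash
ls; mkdir -p pics; python3 - <<'E'
from bench import arm
import cv2,numpy as np
s=arm.state(); print({k:np.round(v,3).tolist() for k,v in s.items()})
for n in ["scene","top"]:
    p,d=arm.grab_frame(n); cv2.imwrite(f"pics/{n}0.png",p[:,:,::-1]); np.savez(f"pics/{n}0.npz",p=p,d=d)
    c=arm.camera_params(n); print(n,c)
E
```

```text
pics
{'time_s': 0.0, 'joint_positions': [-1.307, 0.333, -0.065, 1.461, 0.022, 1.35, -0.088], 'joint_vel': [-0.0, -0.0, -0.0, -0.0, 0.001, -0.001, 0.0], 'tau': [0.001, -62.546, 0.049, -39.16, 0.016, 0.01, -0.0], 'ee_pos': [0.177, 0.599, 0.231], 'eef_rot': [[0.283, 0.959, -0.0], [0.959, -0.283, -0.001], [-0.001, 0.0, -1.0]], 'force': [0.118, 0.278, -0.676], 'moment': [-0.003, 0.004, 0.017], 'finger_gap': 0.998}
scene {'fov_y': 55.52289044514865, 'cx': 275.7974141619623, 'cy': 206.68864079717838, 'distortion': array([-0.08278766,  0.        ,  0.        ,  0.        ,  0.        ]), 'T': array([[-0.78597615,  0.33785654, -0.51777838,  1.10346008],
       [ 0.61823121,  0.42186847, -0.66318713,  0.77819914],
       [-0.00562774, -0.84135602, -0.54045201,  0.73325261],
       [ 0.        ,  0.        ,  0.        ,  1.        ]])}
top {'fov_y': 51.55368538039978, 'cx': 281.0214081383739, 'cy': 211.77929983514466, 'distortion': array([0.00330142, 0.        , 0.        , 0.        , 0.        ]), 'T': array([[ 0.0191289 , -0.99511854,  0.09681513,  0.39171547],
       [-0.99960661, -0.02102153, -0.01856665,  0.01382329],
       [ 0.02051122, -0.09642188, -0.99512919,  1.40102212],
       [ 0.        ,  0.        ,  0.        ,  1.        ]])}
```

View pics/scene0.png

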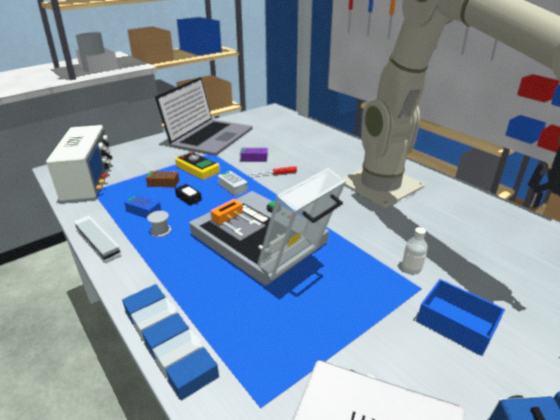

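View pics/top0.png

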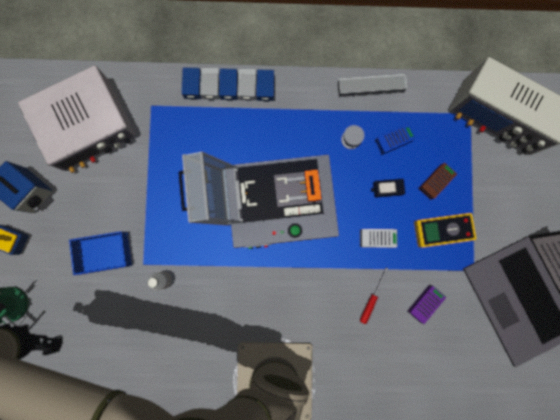

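The top view shows the fixture at about (283,203), the hood open to the left, the aluminium converter at (380,238) with its green end to the right, and the start button at (295,230). Next I'll measure.

```bash
cat > h.py <<'E'
import numpy as np,cv2
def K(c):
    f=210/np.tan(np.radians(c["fov_y"])/2)
    return np.array([[f,0,c["cx"]],[0,f,c["cy"]],[0,0,1]])
def ray(c,uv):
    uv=np.asarray(uv,float).reshape(-1,1,2)
    n=cv2.undistortPoints(uv,K(c),c["distortion"]).reshape(-1,2)
    return np.c_[n,np.ones(len(n))]
def plane(c,uv,z):
    r=ray(c,uv)@c["T"][:3,:3].T; o=c["T"][:3,3]
    return o+r*((z-o[2])/r[:,2])[:,None]
def deproj(c,uv,d):
    uv=np.atleast_2d(uv)
    return (ray(c,uv)*np.asarray(d).reshape(-1,1))@c["T"][:3,:3].T+c["T"][:3,3]
def cloud(c,d):
    v,u=np.mgrid[:420,:560]
    return deproj(c,np.c_[u.ravel(),v.ravel()],d.ravel()).reshape(420,560,3)
def proj(c,P):
    T=np.linalg.inv(c["T"]); 
    return cv2.projectPoints(np.atleast_2d(P).astype(float),cv2.Rodrigues(T[:3,:3])[0],T[:3,3],K(c),c["distortion"])[0].reshape(-1,2)
E
python3 - <<'E'
from bench import arm
import cv2,numpy as np
from h import *
z=np.load("pics/top0.npz"); p,d=z['p'],z['d']; c=arm.camera_params("top")
P=cloud(c,d)
crop=cv2.resize(p[140:260,170:420],None,fx=3.2,fy=3.2,interpolation=cv2.INTER_CUBIC)
cv2.imwrite("pics/topcrop.png",crop[:,:,::-1])
for q in ["converter_center","terminals","nest","fixture","push_face","pointer","mark","start_top","hood_grip","hood_hinge","hood_push","screwdriver_center","adaptor_center"]:
    try:
        r=arm.place_of("top",q); 
        print(q,[(round(x["p"],2),np.round(x["location"],1).tolist(),np.round(P[int(x["location"][1]),int(x["location"][0])],3).tolist()) for x in r[:3]])
    except Exception as e: print(q,e)
# deck plane points
m=(P[...,2]>.045)&(P[...,2]<.06)&(P[...,0]>.2)&(P[...,0]<.7)
E
```

```text
converter_center [(0.95, [379.7, 240.4], [0.441, -0.32, 0.044]), (0.81, [435.7, 181.6], [0.634, -0.502, 0.037]), (0.66, [425.5, 300.9], [0.259, -0.464, 0.04])]
terminals [(0.92, [437.5, 290.9], [0.29, -0.501, 0.041]), (0.85, [448.8, 174.9], [0.657, -0.543, 0.04]), (0.81, [398.0, 238.5], [0.451, -0.392, 0.003])]
nest [(0.74, [268.0, 194.6], [0.578, 0.03, 0.054])]
fixture [(0.98, [279.0, 195.2], [0.576, -0.004, 0.051])]
push_face [(0.9, [318.1, 185.7], [0.604, -0.122, 0.09])]
pointer [(0.97, [311.9, 205.2], [0.545, -0.104, 0.058]), (0.6, [373.3, 295.2], [0.269, -0.306, 0.023])]
mark [(0.64, [295.4, 208.9], [0.536, -0.055, 0.053])]
start_top [(0.42, [294.0, 228.6], [0.472, -0.051, 0.079])]
hood_grip [(0.58, [179.8, 189.4], [0.594, 0.318, 0.006])]
hood_hinge [(0.64, [237.7, 195.8], [0.572, 0.127, 0.055]), (0.37, [296.7, 230.9], [0.466, -0.058, 0.073])]
hood_push [(0.7, [196.9, 189.1], [0.555, 0.214, 0.282])]
screwdriver_center [(0.7, [370.8, 296.3], [0.264, -0.302, -0.003])]
adaptor_center [(0.35, [198.3, 192.4], [0.547, 0.208, 0.286])]
```

View pics/topcrop.png

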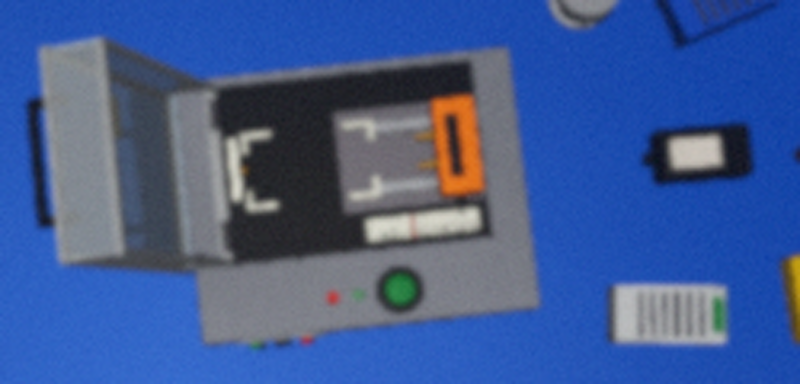

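```bash
python3 - <<'E'
from bench import arm
import cv2,numpy as np
from scipy.optimize import least_squares
from h import *
c=arm.camera_params("top")
cr=lambda u,v:((u+.5)/3.2-.5+170,(v+.5)/3.2-.5+140)
# far -y corner (120,-165), near -y(-140,-165), near +y(-140,165); start button (center)
obs=[((120,-165,50),cr(508,47)),((-140,-165,50),cr(538,306)),((-140,165,50),cr(205,342))]
F=np.array([o[0] for o in obs])/1e3; 
W=plane(c,[o[1] for o in obs],.052)
def f(x):
    a=x[2]; R=np.array([[np.cos(a),-np.sin(a)],[np.sin(a),np.cos(a)]])
    return (F[:,:2]@R.T+x[:2]-W[:,:2]).ravel()
r=least_squares(f,[.55,0,.1]); print(r.x,np.degrees(r.x[2]),r.fun.round(4)); x=r.x
a=x[2]
Rz=np.array([[np.cos(a),-np.sin(a),0],[np.sin(a),np.cos(a),0],[0,0,1]]);T=np.eye(4);T[:3,:3]=Rz;T[:3,3]=[x[0],x[1],.002]
np.save("fix.npy",T)
for n in ["top","scene"]:
    p=np.load(f"pics/{n}0.npz")['p']; cc=arm.camera_params(n)
    big=cv2.resize(p,None,fx=4,fy=4,interpolation=cv2.INTER_CUBIC)
    pts=[(120,-165,50),(-140,-165,50),(-140,165,50),(120,165,50),(22,43,50),(22,115,82),(22-34,43-61,58),(22+34,43+61,58)]
    for q in pts:
        u=proj(cc,Rz@(np.array(q)/1e3)+T[:3,3])[0]; cv2.drawMarker(big,tuple(int(v) for v in (u*4+1.5)),(255,0,255),0,14,1)
    c0=proj(cc,Rz@np.array([0,0,.05])+T[:3,3])[0]*4
    x0,y0=int(c0[0]-400),int(c0[1]-300); cv2.imwrite(f"pics/fit_{n}.png",big[max(y0,0):y0+600,max(x0,0):x0+800][:,:,::-1])
# converter
z=np.load("pics/top0.npz"); p,d=z['p'],z['d']; P=cloud(c,d)
for q in [(612,286),(728,286),(728,343),(612,343)]: print(plane(c,[cr(*q)],.042)[0].round(4))
m=np.zeros((420,560),bool); m[226:250,358:402]=1; m&=P[...,2]>.03
print(np.median(P[m][:,2]),cv2.minAreaRect(P[m][:,:2].astype(np.float32)*1000))
s=arm.silhouettes("top","converter_center"); print([(round(x['p'],2),x['location'],x['pixels'].sum()) for x in s])
E
```

```text
[ 0.57064981 -0.01017407  0.12698435] 7.275667304632275 [ 0.0019 -0.0008 -0.0006 -0.0023 -0.0013  0.0032]
[ 0.4748 -0.2634  0.042 ]
[ 0.4771 -0.3778  0.042 ]
[ 0.4213 -0.3774  0.042 ]
[ 0.4191 -0.2635  0.042 ]
0.04342718177424043 ((437.8431091308594, -181.36878967285156), (59.889286041259766, 396.64093017578125), 4.709850311279297)
[(0.95, [396.8, 138.3], np.int64(657)), (0.9, [437.4, 184.1], np.int64(744)), (0.87, [425.6, 306.2], np.int64(824)), (0.82, [380.1, 239.4], np.int64(697)), (0.66, [206.2, 189.7], np.int64(3186)), (0.2, [258.8, 199.9], np.int64(11970))]
```

View pics/fit_top.png

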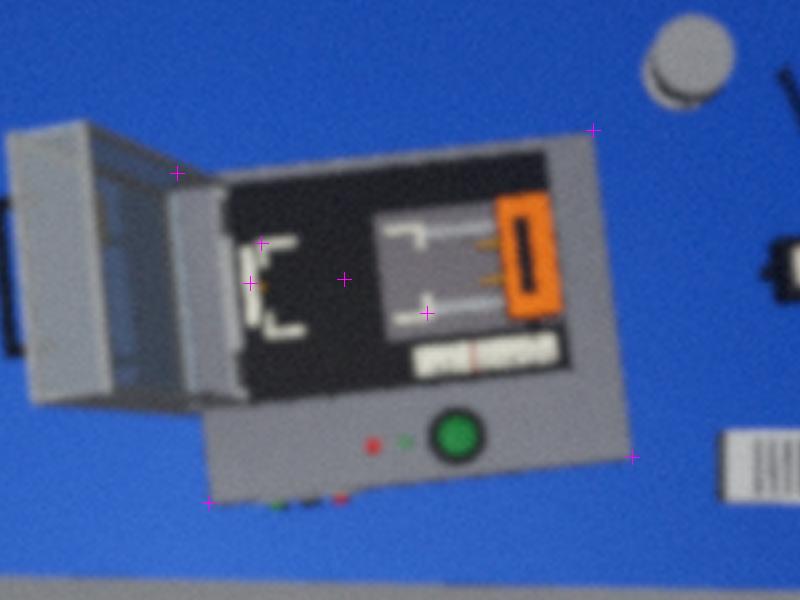

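View pics/fit_scene.png

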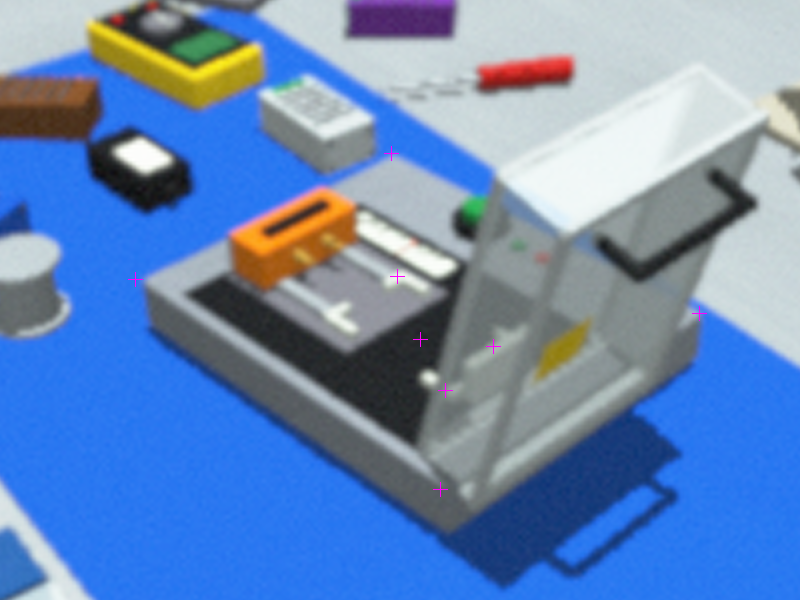

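```bash
cat > go.py <<'E'
import numpy as np
from scipy.spatial.transform import Rotation as Ro
from bench import arm
def down(az): # tool pointing down, tool x at azimuth az (deg)
    a=np.radians(az); x=[np.cos(a),np.sin(a),0]; y=[np.sin(a),-np.cos(a),0]
    return np.array([x,y,[0,0,-1]]).T
def units(pos,R):
    s=arm.state(); R0=np.array(s["eef_rot"]); p=np.array(s["ee_pos"])
    rv=Ro.from_matrix(R0.T@R).as_rotvec(degrees=True)/5
    return np.round(np.r_[rv,R0.T@(np.array(pos)-p)/.05],2)
E
python3 - <<'E'
from go import *
for p,a in [((.25,.45,.38),58),((.40,.20,.42),30),((.45,-.05,.42),10)]: print(p,units(p,down(a)))
c=arm.camera_params("wrist"); s=arm.state()
R=s["eef_rot"]; T=c["T"]; print(np.round(np.array(R).T@T[:3,:3],3),np.array(R).T@(T[:3,3]-s["ee_pos"]),c["fov_y"])
E
```

```text
(0.25, 0.45, 0.38) [-0.   -0.    3.11 -2.45  2.25 -2.97]
(0.4, 0.2, 0.42) [-0.   -0.    8.71 -6.4   6.54 -3.77]
(0.45, -0.05, 0.42) [ -0.    -0.    12.71 -10.91   8.92  -3.77]
[[ 1.    -0.001  0.001]
 [ 0.001  0.959  0.282]
 [-0.001 -0.282  0.959]] [ 0.00110653 -0.07089706 -0.14184199] 61.127084901712074
```

```bash
python3 -m jog '0 0 0.8 -0.6 0.5 -0.9 100; 0 0 1.6 -1.2 1.1 -1.7 100; 0 0 3 -1.9 1.7 -2.5 100; 0 0 4 -2.5 2.3 -3 100; 0 0 5 -3.2 3 -3.4 100; 0 0 6 -4 3.8 -3.6 100; 0 0 7 -4.7 4.6 -3.7 100; 0 0 8 -5.4 5.4 -3.8 100; 0 0 8.7 -6 6.1 -3.8 100; 0 0 9 -6.4 6.5 -3.8 100'
python3 - <<'E'
from go import *
print(arm.state()["ee_pos"])
for p,a in [((.52,-.02,.42),7),((.52,-.02,.45),7)]: print(p,units(p,down(a)))
E
```

```text
time_s: 1.8
ee_pos: [0.3897, 0.2139, 0.4213]
eef_rot: [[0.879, 0.476, 0.001], [0.476, -0.879, 0.001], [0.001, -0.001, -1.0]]
force: [1.1, 0.5, -0.2]
finger_gap: 1.002
[0.38968069 0.21386567 0.42127271]
(0.52, -0.02, 0.42) [-0.01 -0.01  4.29  0.06  5.35  0.02]
(0.52, -0.02, 0.45) [-0.01 -0.01  4.29  0.07  5.35 -0.58]
```

```bash
python3 -m jog '0 0 0.7 0 0.9 0 100; 0 0 1.4 0 1.8 0 100; 0 0 2.2 0 2.7 0 100; 0 0 3 0 3.6 0 100; 0 0 3.8 0 4.5 0 100; 0 0 4.3 0 5.3 0 100; 0 0 4.3 0.05 5.35 0 100;0 0 4.3 0.05 5.35 0 100'
python3 - <<'E'
from go import *
from h import *
s=arm.state();c=arm.camera_params("wrist"); p,d=arm.grab_frame("wrist"); cv2.imwrite("pics/w1.png",p[:,:,::-1]); np.savez("pics/w1.npz",p=p,d=d,T=c["T"])
E
```

```text
time_s: 2.6
ee_pos: [0.5195, -0.0209, 0.4209]
eef_rot: [[0.993, 0.119, 0.001], [0.119, -0.993, 0.001], [0.001, -0.001, -1.0]]
force: [0.8, 1.3, 0.4]
finger_gap: 0.997
```

View pics/w1.png

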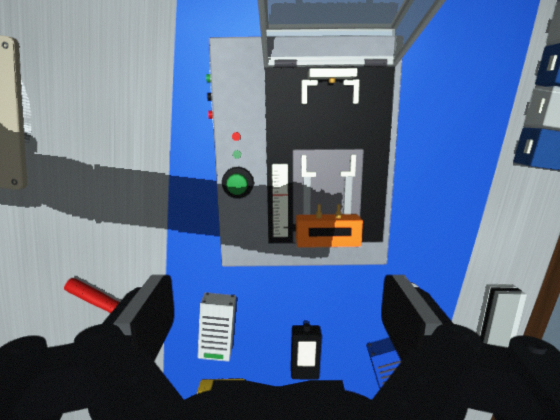

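The wrist view shows the whole fixture: nest locators at (303-357, 68-190), the carriage at (328,231), the red line at (280,195), and the converter at (217,327) with its green end down, towards -y. I'll zoom in to fit the poses.

```bash
python3 - <<'E'
import cv2,numpy as np
p=np.load("pics/w1.npz")['p']
c=cv2.resize(p[55:205,255:405],None,fx=4,fy=4,interpolation=cv2.INTER_CUBIC);cv2.imwrite("pics/w1a.png",c[:,:,::-1])
c=cv2.resize(p[150:372,190:405],None,fx=2.7,fy=2.7,interpolation=cv2.INTER_CUBIC);cv2.imwrite("pics/w1b.png",c[:,:,::-1])
E
```

```text
(no output)
```

View pics/w1a.png

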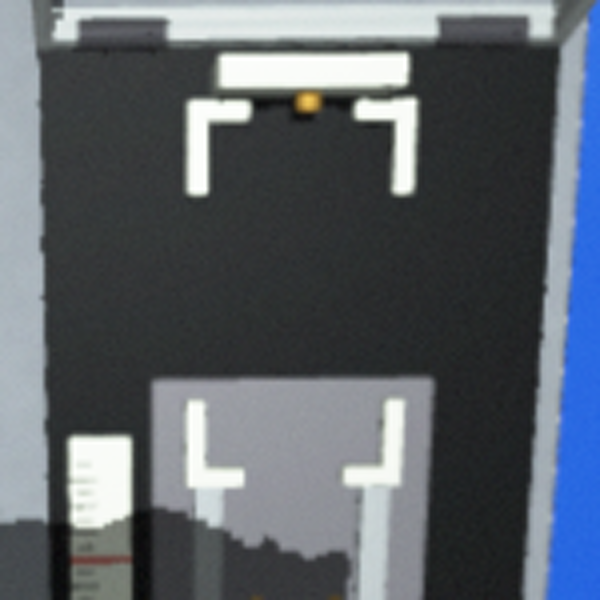

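View pics/w1b.png

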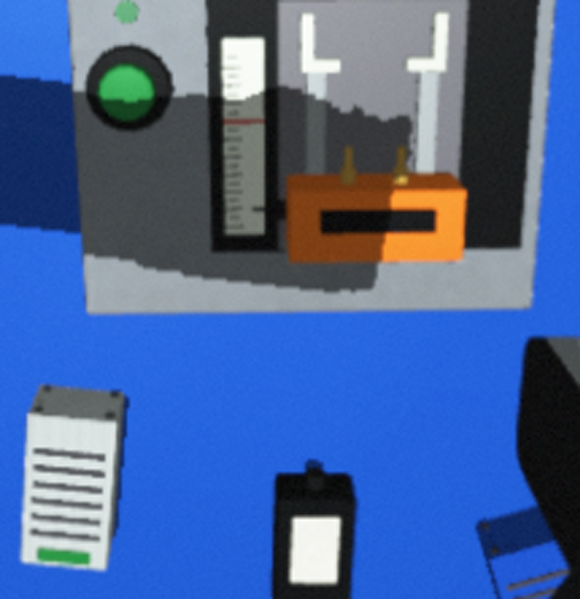

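```bash
cat > fit.py <<'E'
from go import *
from h import *
from scipy.optimize import least_squares
def rigid(F,W):
    F=np.array(F,float);W=np.array(W)
    def f(x):
        a=x[2]; R=np.array([[np.cos(a),-np.sin(a)],[np.sin(a),np.cos(a)]]); return (F[:,:2]@R.T+x[:2]-W[:,:2]).ravel()
    r=least_squares(f,[W[:,0].mean(),W[:,1].mean(),0]); return r.x,r.fun
E
python3 - <<'E'
from fit import *
c=arm.camera_params("wrist"); c["T"]=np.load("pics/w1.npz")["T"]
A=lambda u,v:((u+.5)/4-.5+255,(v+.5)/4-.5+55)
B=lambda u,v:((u+.5)/2.7-.5+190,(v+.5)/2.7-.5+150)
F=[];W=[]
for f,uv,z in [((22-32,43+59),A(209,122),.060),((22+32,43+59),A(392,121),.060),((22-32,43-59),A(206,467),.060),((22+32,43-59),A(383,467),.060),((-140,-165),B(88,313),.052),((120,-165),B(530,306),.052)]:
    F.append(np.array(f)/1e3); W.append(plane(c,[uv],z)[0])
x,r=rigid(F,W); print(x,np.degrees(x[2]),(r*1e3).round(1))
x2,r2=rigid(F[:4],W[:4]); print("nest only",x2,np.degrees(x2[2]),(r2*1e3).round(1))
T=np.eye(4);a=x[2];T[:2,:2]=[[np.cos(a),-np.sin(a)],[np.sin(a),np.cos(a)]];T[:3,3]=[x[0],x[1],.002]; np.save("fix.npy",T)
w=lambda q:(T@np.r_[np.array(q)/1e3,1])[:3]
print("nest",w((22,43,50)))
# converter
F=[(-28,55),(28,55),(-28,-55),(28,-55)]; uv=[B(29,413),B(116,420),B(22,563),B(107,570)]
x,r=rigid(np.array(F)/1e3,[plane(c,[q],.042)[0] for q in uv]); print("conv",x,np.degrees(x[2]),(r*1e3).round(1))
# slide: pointer tip and red line
for n,q in [("pointer",B(256,209)),("mark",B(243,121)),("start",B(128,92))]:
    W=plane(c,[q],{"start":.07}.get(n,.054))[0]; print(n,(np.linalg.inv(T)@np.r_[W,1])[:3]*1e3)
print(x, units((x[0],x[1],.10),down(np.degrees(x[2]))))
E
```

```text
[ 0.56995456 -0.00712689  0.13147456] 7.532937667805494 [-1.1  1.5  1.4  2.  -0.8 -0.2 -0.   0.6 -1.7 -2.   2.2 -2. ]
nest only [ 0.57024371 -0.00816798  0.13492005] 7.730349608551887 [-1.2  0.4  1.4  1.1 -0.5 -1.3  0.3 -0.2]
nest [0.58612756 0.03838612 0.052     ]
conv [ 0.4500166  -0.31669634  0.02079498] 1.1914643772083724 [-1.5  0.1  1.3 -0.3 -0.4  0.2  0.6 -0. ]
pointer [ -40.44655153 -100.70057865   52.        ]
mark [-47.12179389 -50.42773569  52.        ]
start [-106.97062854  -30.48967648   68.        ]
[ 0.4500166  -0.31669634  0.02079498] [-0.01 -0.01  1.15 -2.1   5.74  6.41]
```

```bash
python3 -m jog '0 0 0.3 -0.4 0.9 0.4 100; 0 0 0.6 -0.7 1.7 0.9 100; 0 0 0.9 -1.1 2.5 1.4 100; 0 0 1.15 -1.4 3.3 1.9 100; 0 0 1.15 -1.7 4.1 2.4 100; 0 0 1.15 -2 4.9 2.9 100; 0 0 1.15 -2.1 5.5 3.5 100; 0 0 1.15 -2.1 5.74 4.2 100; 0 0 1.15 -2.1 5.74 4.7 100; 0 0 1.15 -2.1 5.74 4.7 100'
python3 - <<'E'
from fit import *
s=arm.state();c=arm.camera_params("wrist"); p,d=arm.grab_frame("wrist"); cv2.imwrite("pics/w2.png",p[:,:,::-1]); np.savez("pics/w2.npz",p=p,d=d,T=c["T"])
print(units((.45,-.3165,.012),down(1.2)))
E
```

```text
time_s: 3.65
ee_pos: [0.4488, -0.3147, 0.1825]
eef_rot: [[1.0, 0.023, -0.005], [0.023, -1.0, 0.004], [-0.004, -0.004, -1.0]]
force: [-0.3, 0.5, -0.1]
finger_gap: 0.998
[-0.03  0.02  0.02  0.01  0.03  3.46]
```

View pics/w2.png

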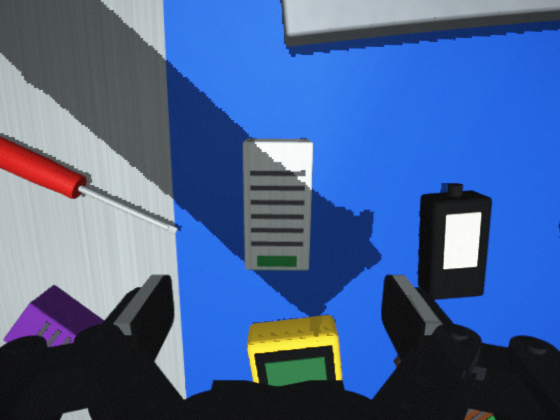

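The converter lies centred ahead of the jaws, corners at about (246,141), (312,142), (310,269), (244,268), with the green end towards the tool side. Refining the fit.

```bash
python3 - <<'E'
from fit import *
c=arm.camera_params("wrist"); z=np.load("pics/w2.npz"); c["T"]=z["T"]
uv=[(246,141),(312,142),(244,268),(310,269)]
W=[plane(c,[q],.042)[0] for q in uv]
x,r=rigid(np.array([(-28,55),(28,55),(-28,-55),(28,-55)])/1e3,W); print("conv",x,np.degrees(x[2]),(r*1e3).round(1))
print(np.median(cloud(c,z["d"])[180:240,255:300,2]))
print(units((x[0],x[1],.012),down(np.degrees(x[2]))))
E
```

```text
conv [ 0.44991469 -0.31758182  0.00724774] 0.4152650465766503 [-2.2  1.1  2.2  1.1  0.6 -1.1 -0.5 -1.1]
0.04149685239725234
[-0.03  0.02  0.18  0.01  0.06  3.46]
```

```bash
python3 -m jog '-0.03 0.02 0.1 0.02 0.05 0.7 100; -0.03 0.02 0.1 0.02 0.05 1.4 100; -0.03 0.02 0.1 0.02 0.05 2.1 100; -0.03 0.02 0.1 0.02 0.05 2.7 100; -0.03 0.02 0.1 0.02 0.05 3.2 100; -0.03 0.02 0.1 0.02 0.05 3.46 100; -0.03 0.02 0.1 0.02 0.05 3.46 100'
python3 -m jog '0 0 0 0 0 0 60; 0 0 0 0 0 0 50;0 0 0 0 0 0 40; 0 0 0 0 0 0 40;0 0 0 0 0 0 40; 0 0 0 0 0 0 40' 40
python3 -c "
from go import *
s=arm.state();print(s['ee_pos'],s['finger_gap'],s['force'],np.degrees(np.arctan2(s['eef_rot'][1][0],s['eef_rot'][0][0])))"
```

```text
time_s: 4.4
ee_pos: [0.4512, -0.3162, 0.0118]
eef_rot: [[1.0, 0.016, -0.0], [0.016, -1.0, 0.001], [-0.0, -0.001, -1.0]]
force: [0.4, 0.2, 1.2]
finger_gap: 1.0
time_s: 5.0
ee_pos: [0.4519, -0.3166, 0.0134]
eef_rot: [[1.0, 0.016, 0.001], [0.016, -1.0, 0.001], [0.001, -0.001, -1.0]]
force: [-3.0, 2.1, 7.9]
finger_gap: 0.649
[ 0.45185359 -0.31655519  0.01344522] 0.649354390137803 [-2.98566138  2.08646431  7.9463814 ] 0.9370065037898989
```

```bash
python3 -m jog '0 0 0 0 0 -0.3 40; 0 0 0 0 0 -0.8 40;0 0 0 0 0 -1.5 40; 0 0 0 0 0 -2.2 40;0 0 0 0 0 -2.9 40; 0 0 0 0 0 -3.2 40; 0 0 0 0 0 -3.2 40' 
python3 - <<'E'
from fit import *
s=arm.state();print(s['finger_gap'],s['force'])
c=arm.camera_params("wrist"); p,d=arm.grab_frame("wrist"); cv2.imwrite("pics/w3.png",p[:,:,::-1]); np.savez("pics/w3.npz",p=p,d=d,T=c["T"],R=s['eef_rot'],e=s['ee_pos'])
print(units((.5861,.0384,.17),down(7.6)))
E
```

```text
time_s: 5.7
ee_pos: [0.4525, -0.3172, 0.1755]
eef_rot: [[1.0, 0.016, 0.005], [0.016, -1.0, 0.0], [0.005, -0.0, -1.0]]
force: [0.5, -0.2, -7.1]
finger_gap: 0.645
0.6454802233553308 [ 0.50608421 -0.22730871 -7.11073086]
[-0.01 -0.03 -1.33  2.8  -7.05  0.09]
```

View pics/w3.png

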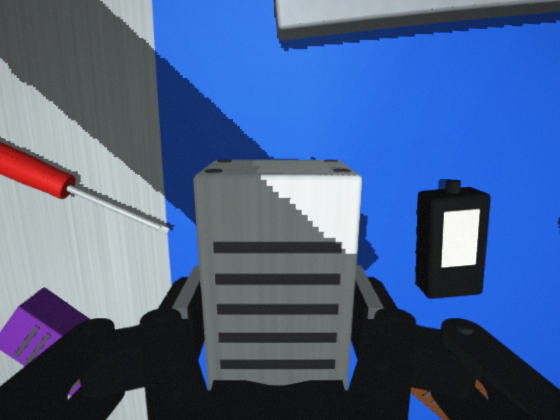

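```bash
python3 - <<'E'
from fit import *
z=np.load("pics/w3.npz"); c=arm.camera_params("wrist"); c["T"]=z["T"]
W=plane(c,[(195,177),(361,173),(278,174.5)],z["e"][2]+.0286)
print(((W-z["e"])@z["R"]*1e3).round(1))
P=cloud(c,z["d"]); Q=(P-z["e"])@z["R"]*1e3
for v in range(185,380,25): print(v,Q[v,[220,280,340]].round(1).tolist())
for u in (230,280,330):
  col=Q[165:182,u]; print(col[:,1:].round(0).tolist())
E
```

```text
[[-25.6 -52.3 -28.7]
 [ 27.8 -53.5 -28.5]
 [  1.1 -53.  -28.6]]
185 [[-17.9, -49.4, -27.5], [1.8, -49.6, -28.4], [21.4, -49.4, -27.5]]
210 [[-18.3, -40.9, -27.4], [1.8, -40.8, -27.0], [21.8, -40.9, -27.4]]
235 [[-18.7, -31.9, -26.9], [1.8, -32.2, -27.9], [22.2, -32.1, -27.5]]
260 [[-19.1, -22.9, -27.6], [1.8, -22.5, -26.5], [22.7, -22.9, -27.6]]
285 [[-19.5, -13.4, -27.8], [1.8, -13.1, -27.3], [23.2, -13.0, -27.2]]
310 [[-20.0, -3.2, -27.6], [1.8, -3.5, -28.0], [23.6, -3.4, -28.1]]
335 [[-20.4, 6.9, -28.3], [1.8, 7.6, -27.2], [24.3, 7.8, -27.2]]
360 [[-20.9, 17.7, -28.7], [1.9, 18.6, -27.6], [24.9, 18.7, -27.6]]
[[-53.0, -6.0], [-53.0, -7.0], [-53.0, -11.0], [-53.0, -13.0], [-53.0, -16.0], [-53.0, -18.0], [-53.0, -19.0], [-53.0, -21.0], [-53.0, -25.0], [-53.0, -26.0], [-52.0, -25.0], [-52.0, -27.0], [-52.0, -27.0], [-52.0, -27.0], [-51.0, -28.0], [-51.0, -28.0], [-51.0, -28.0]]
[[-53.0, -5.0], [-53.0, -8.0], [-53.0, -10.0], [-53.0, -13.0], [-53.0, -15.0], [-53.0, -18.0], [-53.0, -20.0], [-53.0, -23.0], [-53.0, -24.0], [-53.0, -27.0], [-52.0, -25.0], [-52.0, -27.0], [-52.0, -26.0], [-52.0, -27.0], [-51.0, -27.0], [-51.0, -27.0], [-51.0, -27.0]]
[[-53.0, -6.0], [-53.0, -8.0], [-53.0, -11.0], [-53.0, -13.0], [-53.0, -16.0], [-53.0, -17.0], [-53.0, -19.0], [-53.0, -22.0], [-53.0, -24.0], [-53.0, -26.0], [-52.0, -25.0], [-52.0, -26.0], [-52.0, -27.0], [-52.0, -28.0], [-51.0, -28.0], [-51.0, -27.0], [-51.0, -28.0]]
```

```bash
python3 -m jog '0 0 -0.1 0.3 -0.6 0 40; 0 0 -0.2 0.6 -1.4 0 40;0 0 -0.4 0.9 -2.2 0 40; 0 0 -0.6 1.2 -3 0 40;0 0 -0.8 1.5 -3.8 0 40; 0 0 -1 1.8 -4.6 0 40; 0 0 -1.2 2.1 -5.4 0 40; 0 0 -1.33 2.4 -6.1 0 40; 0 0 -1.33 2.6 -6.7 0 40; 0 0 -1.33 2.8 -7.05 0.1 40' 
python3 - <<'E'
from fit import *
print(units((.5859,.040,.13),down(7.6)))
E
```

```text
time_s: 6.75
ee_pos: [0.5853, 0.0419, 0.1671]
eef_rot: [[0.991, 0.136, -0.0], [0.136, -0.991, 0.002], [-0.0, -0.002, -1.0]]
force: [0.8, -0.3, -6.3]
finger_gap: 0.645
[-0.02  0.    0.04  0.01  0.04  0.74]
```

```bash
python3 -m jog '0 0 0.04 0.01 0.04 0.4 40; 0 0 0.04 0.01 0.04 0.74 40;0 0 0.04 0.01 0.04 0.74 40; 0 0 0.04 0.01 0.04 0.74 40' 
python3 - <<'E'
from fit import *
s=arm.state();print(s['finger_gap'],s['force'])
c=arm.camera_params("wrist"); p,d=arm.grab_frame("wrist"); cv2.imwrite("pics/w4.png",p[:,:,::-1]); np.savez("pics/w4.npz",p=p,d=d,T=c["T"],R=s['eef_rot'],e=s['ee_pos'])
E
```

```text
time_s: 7.15
ee_pos: [0.5853, 0.0397, 0.1289]
eef_rot: [[0.991, 0.132, -0.003], [0.132, -0.991, 0.001], [-0.003, -0.001, -1.0]]
force: [-0.3, -0.2, -4.9]
finger_gap: 0.649
0.6494471116223962 [-0.25439528 -0.15826328 -4.92358882]
```

View pics/w4.png

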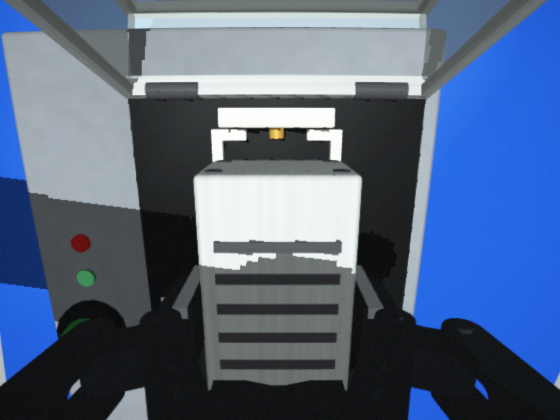

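```bash
python3 - <<'E'
import cv2,numpy as np
p=np.load("pics/w4.npz")['p']
c=cv2.resize(p[95:195,185:375],None,fx=4.2,fy=4.2,interpolation=cv2.INTER_CUBIC);cv2.imwrite("pics/w4a.png",c[:,:,::-1])
E
```

```text
(no output)
```

View pics/w4a.png

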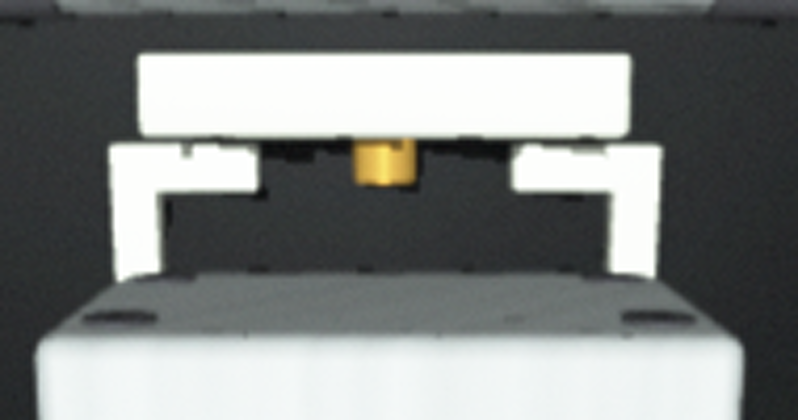

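```bash
python3 - <<'E'
from fit import *
z=np.load("pics/w4.npz"); c=arm.camera_params("wrist"); c["T"]=z["T"]
A=lambda u,v:((u+.5)/4.2-.5+185,(v+.5)/4.2-.5+95)
L=plane(c,[A(158,191),A(612,191),A(110,143),A(662,145)],.060); C=plane(c,[A(38,340),A(742,338)],z["e"][2]+.0283)
print(((L-z["e"])@z["R"]*1e3).round(1)); print(((C-z["e"])@z["R"]*1e3).round(1))
print(units(z["e"]-[0,0,.0],down(7.6)), units((.5859,.04,.0655),down(7.6)))
E
```

```text
[[-31.  -56.7  69.1]
 [ 32.  -56.6  68.9]
 [-37.3 -63.2  69.1]
 [ 38.7 -62.9  68.9]]
[[-26.1 -52.6 -28.2]
 [ 28.1 -52.7 -28.3]]
[-0.02  0.01 -0.01 -0.01 -0.    0.02] [-0.02  0.01 -0.01  0.   -0.    1.29]
```

```bash
python3 -m jog '0 0 0 0 0 0.3 40; 0 0 0 0 0 0.6 40; 0 0 0 0 0 0.85 40; 0 0 0 0 0 1 40; 0 0 0 0 0 1.1 40; 0 0 0 0 0 1.18 40; 0 0 0 0 0 1.24 40; 0 0 0 0 0 1.27 40; 0 0 0 0 0 1.27 40;  0 0 0 0 0 1.27 40' 
```

```text
time_s: 8.2
ee_pos: [0.586, 0.0398, 0.0666]
eef_rot: [[0.991, 0.132, -0.001], [0.132, -0.991, 0.001], [-0.001, -0.001, -1.0]]
force: [0.2, 0.2, -6.3]
finger_gap: 0.65
```

```bash
python3 -m jog '0 0 0 0 0 0.02 40; 0 0 0 0 0 0.04 40; 0 0 0 0 0 0.06 40; 0 0 0 0 0 0.07 40; 0 0 0 0 0 0.07 40' 
```

```text
time_s: 8.7
ee_pos: [0.5861, 0.0399, 0.0635]
eef_rot: [[0.991, 0.132, -0.001], [0.132, -0.991, 0.002], [-0.0, -0.002, -1.0]]
force: [-3.9, -0.2, 2.7]
finger_gap: 0.644
```

```bash
python3 -m jog '0 0 0 0 0 0 70; 0 0 0 0 0 0 75; 0 0 0 0 0 0 85; 0 0 0 0 0 0 95; 0 0 0 0 0 0 95; 0 0 0 0 0 -0.4 95; 0 0 0 0 0 -0.9 95; 0 0 0 0 0 -1.7 95; 0 0 0 0 0 -2.6 95; 0 0 0 0 0 -3 95' 
python3 - <<'E'
from fit import *
s=arm.state();print(s['finger_gap'],s['force'])
c=arm.camera_params("wrist"); p,d=arm.grab_frame("wrist"); cv2.imwrite("pics/w5.png",p[:,:,::-1]); np.savez("pics/w5.npz",p=p,d=d,T=c["T"],R=s['eef_rot'],e=s['ee_pos'])
E
```

```text
time_s: 9.7
ee_pos: [0.5875, 0.0392, 0.2176]
eef_rot: [[0.991, 0.131, 0.004], [0.131, -0.991, 0.003], [0.004, -0.002, -1.0]]
force: [0.5, 1.0, 0.4]
finger_gap: 0.951
0.9509894386790098 [0.51663328 1.01253944 0.40580037]
```

View pics/w5.png

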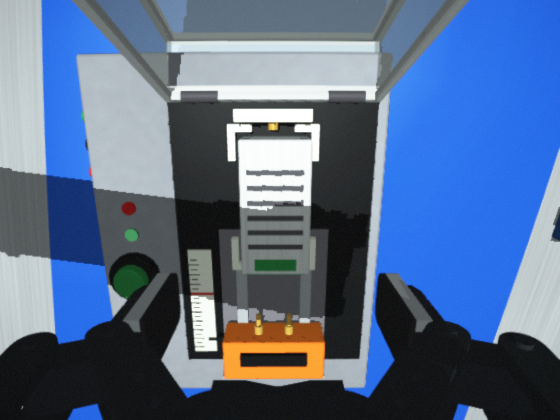

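The converter sits centred between the four locators (top corners about (240,139) to (311,273), green end towards the carriage at (273,265)). Next I'll close the fingers and go behind the push plate.

```bash
python3 - <<'E'
from fit import *
z=np.load("pics/w5.npz"); c=arm.camera_params("wrist"); c["T"]=z["T"]; T=np.load("fix.npy"); a=np.radians(7.6);T[:2,:2]=[[np.cos(a),-np.sin(a)],[np.sin(a),np.cos(a)]];np.save("fix.npy",T)
W=plane(c,[(240,139.5),(311,139.5),(239,273),(310,273)],.092)
print((np.c_[W,np.ones(4)]@np.linalg.inv(T).T)[:,:3]*1e3-[22,43,50])
w=lambda q:(T@np.r_[np.array(q)/1e3,1])[:3]
for q in [(22,-152,150),(22,-152,62)]: print(w(q),units(w(q),down(7.6)))
E
```

```text
[[-24.21198686  53.90021764  40.        ]
 [ 28.27309763  53.78003553  40.        ]
 [-28.35122529 -53.73624668  40.        ]
 [ 30.07889672 -54.00070749  40.        ]]
[ 0.61186427 -0.15488201  0.152     ] [-0.03 -0.08 -0.01 -0.05  3.92  1.34]
[ 0.61186427 -0.15488201  0.064     ] [-0.03 -0.08 -0.01 -0.07  3.92  3.1 ]
```

```bash
python3 -m jog '0 0 0 0 0.6 0 0; 0 0 0 0 1.3 0 0; 0 0 0 -0.05 2 0.1 0; 0 0 0 -0.05 2.7 0.4 0; 0 0 0 -0.05 3.4 0.8 0; 0 0 0 -0.05 3.9 1.3 0; 0 0 0 -0.05 3.92 1.34 0; 0 0 0 -0.05 3.92 1.34 0' 
python3 - <<'E'
from fit import *
s=arm.state();print(s['finger_gap'],s['force'])
c=arm.camera_params("wrist"); p,d=arm.grab_frame("wrist"); cv2.imwrite("pics/w6.png",p[:,:,::-1]); np.savez("pics/w6.npz",p=p,d=d,T=c["T"],R=s['eef_rot'],e=s['ee_pos'])
T=np.load("fix.npy");w=lambda q:(T@np.r_[np.array(q)/1e3,1])[:3]
print(units(w((22,-152,62)),down(7.6)))
E
```

```text
time_s: 10.55
ee_pos: [0.6115, -0.1554, 0.1511]
eef_rot: [[0.992, 0.13, 0.005], [0.13, -0.992, 0.003], [0.005, -0.003, -1.0]]
force: [0.6, 0.3, 0.1]
finger_gap: -0.002
-0.002342882238340908 [0.58846415 0.33190549 0.08829471]
[-0.03 -0.07 -0.01 -0.02  0.01  1.76]
```

View pics/w6.png

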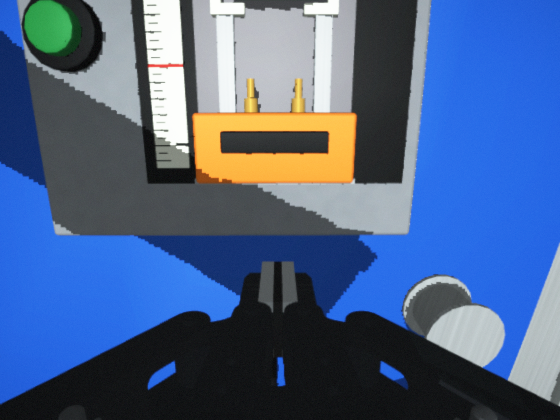

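The fingers are shut, the carriage is ahead at (275,148), and the red line at (166,65). Descending behind the plate.

```bash
python3 -m jog '0 0 0 0 0 0.5 0; 0 0 0 0 0 1 0; 0 0 0 0 0 1.4 0; 0 0 0 0 0 1.65 0; 0 0 0 0 0 1.76 0; 0 0 0 0 0 1.76 0;' 
python3 - <<'E'
from fit import *
s=arm.state();print(s['finger_gap'],s['force'])
c=arm.camera_params("wrist"); p,d=arm.grab_frame("wrist"); cv2.imwrite("pics/w7.png",p[:,:,::-1]); np.savez("pics/w7.npz",p=p,d=d,T=c["T"],R=s['eef_rot'],e=s['ee_pos'])
T=np.load("fix.npy");print(np.linalg.inv(T)@np.r_[s['ee_pos'],1])
E
```

```text
time_s: 11.2
ee_pos: [0.6131, -0.1534, 0.0642]
eef_rot: [[0.991, 0.133, 0.006], [0.133, -0.991, 0.004], [0.007, -0.003, -1.0]]
force: [-0.9, 0.4, 0.5]
finger_gap: 0.001
0.0009642568962703168 [-0.90241584  0.43578303  0.47385363]
[ 0.02338953 -0.1506934   0.06220601  1.        ]
```

View pics/w7.png

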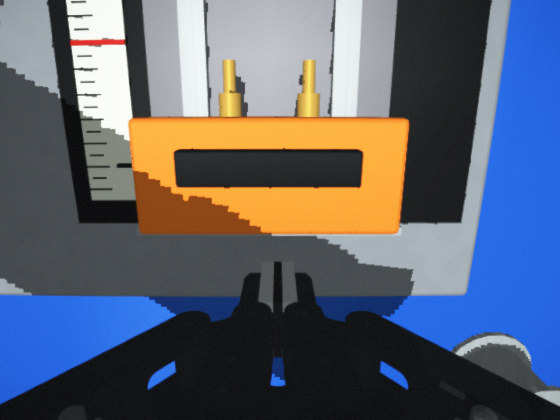

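```bash
cat > m.py <<'E'
from fit import *
import sys
def look(n):
    s=arm.state(); c=arm.camera_params("wrist"); p,d=arm.grab_frame("wrist"); cv2.imwrite(f"pics/{n}.png",p[:,:,::-1]); np.savez(f"pics/{n}.npz",p=p,d=d,T=c["T"],R=s['eef_rot'],e=s['ee_pos'])
    T=np.load("fix.npy");print("tcp fix",(np.linalg.inv(T)@np.r_[s['ee_pos'],1]*1e3).round(1),"F",np.round(s['force'],1))
    return p,c
def fx(c,uv,z):
    T=np.load("fix.npy"); return ((np.linalg.inv(T)@np.r_[plane(c,[uv],z)[0],1])[:3]*1e3).round(1)
E
python3 -m jog '0 0 0 0 -0.1 0 0; 0 0 0 0 -0.2 0 0;0 0 0 0 -0.26 0 0; 0 0 0 0 -0.3 0 0; 0 0 0 0 -0.34 0 0; 0 0 0 0 -0.34 0 0'
python3 - <<'E'
from m import *
p,c=look("w8")
c7=dict(c);c7["T"]=np.load("pics/w7.npz")["T"]
print(fx(c7,(124,165),.054),fx(c7,(98,42),.053))
E
```

```text
time_s: 11.85
ee_pos: [0.6111, -0.1365, 0.0649]
eef_rot: [[0.991, 0.133, 0.007], [0.133, -0.991, 0.004], [0.008, -0.003, -1.0]]
force: [0.7, 0.7, -0.0]
finger_gap: -0.001
tcp fix [  23.7 -133.7   62.9 1000. ] F [ 0.7  0.7 -0. ]
[-41.5 -99.9  52. ] [-47.1 -50.7  51. ]
```

View pics/w8.png

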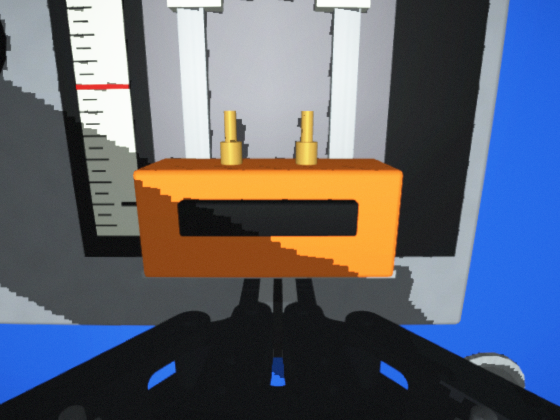

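```bash

python3 -m jog '0 0 0 0 -0.03 0 0; 0 0 0 0 -0.06 0 0;0 0 0 0 -0.09 0 0; 0 0 0 0 -0.13 0 0; 0 0 0 0 -0.17 0 0; 0 0 0 0 -0.21 0 0; 0 0 0 0 -0.25 0 0; 0 0 0 0 -0.25 0 0'
python3 - <<'E'
from m import *
p,c=look("w9")
E
```

```text
time_s: 12.7
ee_pos: [0.6095, -0.1261, 0.0649]
eef_rot: [[0.991, 0.131, 0.008], [0.131, -0.991, 0.001], [0.008, -0.0, -1.0]]
force: [2.6, -5.6, -2.5]
finger_gap: 0.002
tcp fix [  23.5 -123.2   62.9 1000. ] F [ 2.6 -5.6 -2.5]
```

View pics/w9.png

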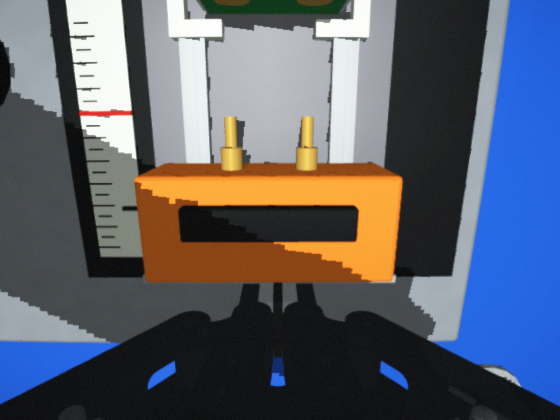

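```bash

python3 -m jog '0 0 0 0 -0.05 0 0; 0 0 0 0 -0.1 0 0;0 0 0 0 -0.15 0 0; 0 0 0 0 -0.2 0 0; 0 0 0 0 -0.25 0 0; 0 0 0 0 -0.3 0 0; 0 0 0 0 -0.35 0 0; 0 0 0 0 -0.4 0 0;0 0 0 0 -0.45 0 0;0 0 0 0 -0.45 0 0'
python3 - <<'E'
from m import *
p,c=look("w10")
E
```

```text
time_s: 13.75
ee_pos: [0.6067, -0.1054, 0.065]
eef_rot: [[0.991, 0.13, 0.009], [0.13, -0.992, -0.001], [0.009, 0.002, -1.0]]
force: [3.3, -4.4, -2.8]
finger_gap: -0.001
tcp fix [  23.5 -102.3   63.  1000. ] F [ 3.3 -4.4 -2.8]
```

View pics/w10.png

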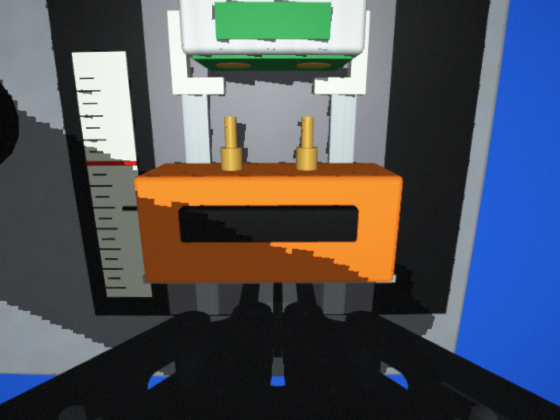

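```bash

python3 -m jog '0 0 0 0 -0.05 0 0; 0 0 0 0 -0.1 0 0;0 0 0 0 -0.15 0 0; 0 0 0 0 -0.2 0 0; 0 0 0 0 -0.25 0 0; 0 0 0 0 -0.28 0 0; 0 0 0 0 -0.28 0 0'
python3 - <<'E'
from m import *
p,c=look("w11")
c2=cv2.resize(p[130:250,60:180],None,fx=5,fy=5,interpolation=cv2.INTER_CUBIC);cv2.imwrite("pics/w11a.png",c2[:,:,::-1])
E
```

```text
time_s: 14.5
ee_pos: [0.6051, -0.0932, 0.065]
eef_rot: [[0.992, 0.129, 0.01], [0.129, -0.992, -0.003], [0.009, 0.004, -1.0]]
force: [2.8, -6.4, -2.8]
finger_gap: -0.001
tcp fix [  23.5  -90.    63.  1000. ] F [ 2.8 -6.4 -2.8]
```

View pics/w11a.png

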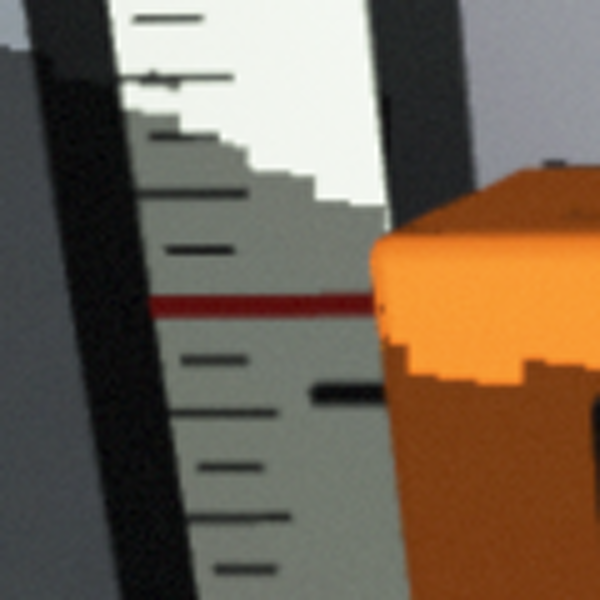

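```bash
python3 - <<'E'
from m import *
c=arm.camera_params("wrist"); z=np.load("pics/w11.npz"); c["T"]=z["T"]
A=lambda u,v:((u+.5)/5-.5+60,(v+.5)/5-.5+130)
for z_ in (.053,.054,.056,.058): print(z_,fx(c,A(345,393),z_),fx(c,A(345,303),.053))
print([fx(c,A(230,v),.053)[1] for v in (18,77,136,193,250,305,360,412,467,517)])
P=cloud(c,z["d"]); print(P[205:213,118:140:3,2].round(3)); 
E
```

```text
0.053 [-42.1 -58.7  51. ] [-41.  -50.4  51. ]
0.054 [-41.6 -58.4  52. ] [-41.  -50.4  51. ]
0.056 [-40.8 -57.9  54. ] [-41.  -50.4  51. ]
0.058 [-39.9 -57.3  56. ] [-41.  -50.4  51. ]
[np.float64(-25.6), np.float64(-30.6), np.float64(-35.6), np.float64(-40.6), np.float64(-45.6), np.float64(-50.5), np.float64(-55.5), np.float64(-60.4), np.float64(-65.6), np.float64(-70.4)]
[[0.053 0.053 0.052 0.053 0.053 0.053 0.053 0.089]
 [0.052 0.054 0.052 0.052 0.053 0.053 0.053 0.09 ]
 [0.052 0.053 0.056 0.056 0.057 0.055 0.056 0.088]
 [0.052 0.052 0.055 0.057 0.057 0.057 0.056 0.089]
 [0.053 0.052 0.056 0.057 0.057 0.056 0.056 0.089]
 [0.052 0.052 0.057 0.058 0.057 0.057 0.057 0.09 ]
 [0.052 0.052 0.053 0.052 0.052 0.053 0.053 0.088]
 [0.053 0.053 0.053 0.052 0.053 0.052 0.052 0.089]]
```

```bash

python3 -m jog '0 0 0 0 -0.03 0 0; 0 0 0 0 -0.06 0 0;0 0 0 0 -0.09 0 0; 0 0 0 0 -0.11 0 0; 0 0 0 0 -0.12 0 0; 0 0 0 0 -0.12 0 0'
python3 - <<'E'
from m import *
p,c=look("w12")
c2=cv2.resize(p[130:250,60:180],None,fx=5,fy=5,interpolation=cv2.INTER_CUBIC);cv2.imwrite("pics/w12a.png",c2[:,:,::-1])
E
```

```text
time_s: 15.15
ee_pos: [0.6046, -0.0893, 0.0651]
eef_rot: [[0.992, 0.127, 0.011], [0.127, -0.992, -0.006], [0.01, 0.007, -1.0]]
force: [3.4, -5.7, -4.2]
finger_gap: 0.002
tcp fix [  23.4  -86.    63.1 1000. ] F [ 3.4 -5.7 -4.2]
```

View pics/w12a.png

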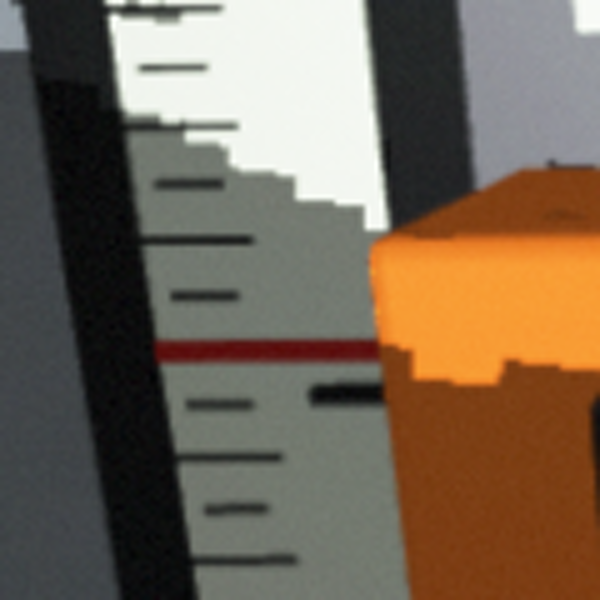

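```bash

python3 -m jog '0 0 0 0 -0.02 0 0; 0 0 0 0 -0.04 0 0;0 0 0 0 -0.06 0 0; 0 0 0 0 -0.08 0 0; 0 0 0 0 -0.09 0 0; 0 0 0 0 -0.09 0 0'
python3 - <<'E'
from m import *
p,c=look("w13")
c2=cv2.resize(p[130:250,60:180],None,fx=5,fy=5,interpolation=cv2.INTER_CUBIC);cv2.imwrite("pics/w13a.png",c2[:,:,::-1])
E
```

```text
time_s: 15.8
ee_pos: [0.6042, -0.0864, 0.0652]
eef_rot: [[0.992, 0.126, 0.012], [0.126, -0.992, -0.008], [0.011, 0.009, -1.0]]
force: [2.8, -6.2, -3.5]
finger_gap: 0.001
tcp fix [  23.4  -83.1   63.2 1000. ] F [ 2.8 -6.2 -3.5]
```

View pics/w13a.png

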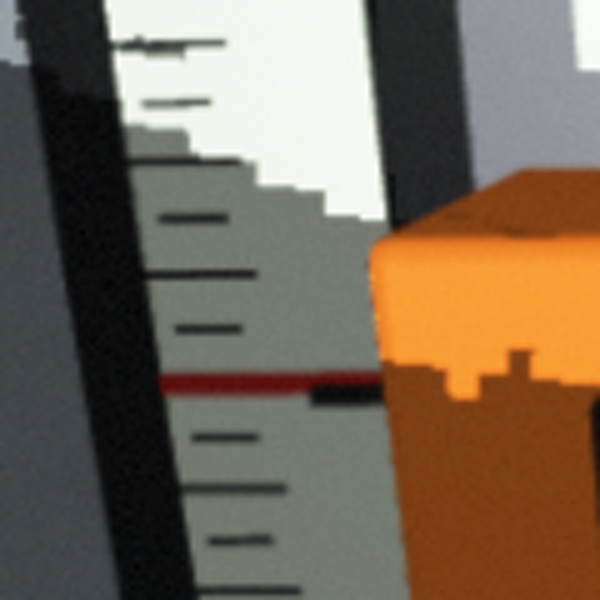

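The pointer (345,394) nearly meets the red line (345,384), and with the parallax correction they coincide. Backing off and checking from a steeper view.

```bash

python3 -m jog '0 0 0 0 0.1 0 0; 0 0 0 0 0.3 0 0;0 0 0 0 0.6 0 0; 0 0 0 0 0.8 -0.4 0; 0 0 0 0 0.8 -1 0; 0 0 0 0 0.8 -1.8 0; 0 0 0 0 0.8 -2.7 0; 0 0 0 0 0.8 -3.5 0; 0 0 0 0 0.6 -3.8 0;0 0 0 0 0.6 -3.8 0'
python3 - <<'E'
from m import *
p,c=look("w14")
E
```

```text
time_s: 16.85
ee_pos: [0.6067, -0.1145, 0.2577]
eef_rot: [[0.992, 0.126, 0.016], [0.127, -0.992, -0.007], [0.015, 0.009, -1.0]]
force: [0.6, 0.3, -0.6]
finger_gap: 0.0
tcp fix [  22.2 -111.3  255.7 1000. ] F [ 0.6  0.3 -0.6]
```

View pics/w14.png

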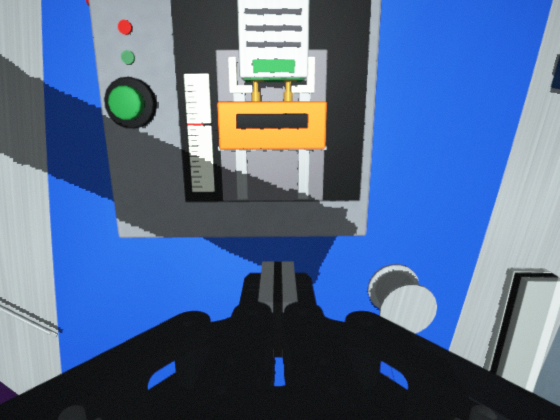

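```bash
python3 - <<'E'
import cv2,numpy as np
from m import *
z=np.load("pics/w14.npz");p=z['p']
c=cv2.resize(p[100:150,180:230],None,fx=10,fy=10,interpolation=cv2.INTER_CUBIC);cv2.imwrite("pics/w14a.png",c[:,:,::-1])
c=arm.camera_params("wrist"); c["T"]=z["T"]; print(fx(c,(205,124),.053))
# hood geometry: scene depth/top depth angle estimate
zt=np.load("pics/top0.npz"); ct=arm.camera_params("top"); P=cloud(ct,zt["d"]); T=np.load("fix.npy")
Q=(np.c_[P.reshape(-1,3),np.ones(420*560)]@np.linalg.inv(T).T)[:,:3].reshape(420,560,3)*1e3
m=(Q[...,2]>120)&(abs(Q[...,0]-22)<95)&(Q[...,1]>100)&(Q[...,1]<330)
q=Q[m]; print(len(q)); 
for lo in range(120,380,20):
    s=q[(q[:,2]>lo)&(q[:,2]<lo+20)]
    if len(s): print(lo,len(s),np.percentile(s[:,1],[1,50,99]).round(0),s[:,0].min().round(),s[:,0].max().round())
E
```

```text
[-41.3 -50.8  51. ]
2314
120 204 [144. 198. 203.] -67.0 111.0
140 203 [149. 204. 209.] -67.0 111.0
160 86 [155. 196. 211.] -68.0 110.0
180 52 [160. 188. 223.] -68.0 110.0
200 37 [166. 182. 225.] -68.0 110.0
220 59 [173. 190. 267.] -67.0 111.0
240 199 [180. 263. 270.] -68.0 109.0
260 491 [187. 239. 249.] -68.0 112.0
280 983 [193. 211. 244.] -67.0 110.0
```

View pics/w14a.png

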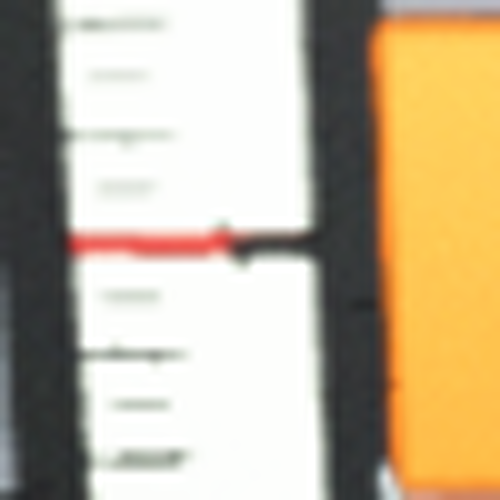

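The pointer tip (205,124) meets the red line end to end, and the converter is in the nest. The hood angle from depth is about 1.85 rad, with the handle near fixture y 267, z 241. I'll go over the hood and get behind the handle.

```bash
cat > hk.py <<'E'
from m import *
def bar(th): 
    a=np.radians(th); u=np.array([-np.cos(a),np.sin(a)]); n=np.array([np.sin(a),np.cos(a)]); return np.array([125,51])+222*u+84*n
def pnl(th,d=170):
    a=np.radians(th); u=np.array([-np.cos(a),np.sin(a)]); n=np.array([np.sin(a),np.cos(a)]); return np.array([125,51])+d*u+55.5*n
def W(x,y,z): 
    T=np.load("fix.npy"); return (T@np.r_[np.array([x,y,z])/1e3,1])[:3]
def u(x,y,z): return units(W(x,y,z),down(7.6))
E
python3 - <<'E'
from hk import *
for q in [(22,-60,380),(22,60,398),(22,305,398),(22,312,224)]: print(q,W(*q).round(3),u(*q))
E
```

```text
(22, -60, 380) [ 0.6   -0.064  0.382] [ 0.1  -0.14 -0.07  0.03 -1.   -2.54]
(22, 60, 398) [0.584 0.055 0.4  ] [ 0.1  -0.14 -0.07  0.03 -3.4  -2.92]
(22, 305, 398) [0.551 0.298 0.4  ] [ 0.1  -0.14 -0.07 -0.   -8.3  -2.96]
(22, 312, 224) [0.55  0.305 0.226] [ 0.1  -0.14 -0.07 -0.04 -8.47  0.52]
```

```bash

python3 -m jog '0 0 0 0 -0.4 -0.8 0; 0 0 0 0 -0.8 -1.6 0; 0.05 -0.1 0 0 -1.2 -2.4 0; 0.1 -0.14 0 0 -2 -2.9 0; 0.1 -0.14 0 0 -2.9 -3 0; 0.1 -0.14 -0.07 0 -3.8 -3 0; 0.1 -0.14 -0.07 0 -4.7 -3 0; 0.1 -0.14 -0.07 0 -5.6 -3 0; 0.1 -0.14 -0.07 0 -6.5 -3 0;0.1 -0.14 -0.07 0 -7.2 -3 0'
python3 - <<'E'
from hk import *
print(u(22,315,398),u(22,315,224))
E
```

```text
time_s: 17.9
ee_pos: [0.5575, 0.2465, 0.4002]
eef_rot: [[0.991, 0.135, -0.003], [0.135, -0.991, -0.001], [-0.004, 0.0, -1.0]]
force: [-0.1, 0.7, -0.4]
finger_gap: 0.002
[ 0.    0.04  0.03  0.02 -1.24  0.  ] [ 0.    0.04  0.03  0.03 -1.24  3.48]
```

```bash

python3 -m jog '0 0 0 0 -0.7 0 0; 0 0 0 0 -1.2 0 0; 0 0 0 0 -1.26 0 0; 0 0 0 0.02 -1.26 0.4 0'
python3 - <<'E'
from hk import *
p,c=look("w15"); print(u(22,315,224))
p,d=arm.grab_frame("scene"); cv2.imwrite("pics/s15.png",p[:,:,::-1])
E
```

```text
time_s: 18.3
ee_pos: [0.5505, 0.3096, 0.3799]
eef_rot: [[0.991, 0.136, -0.003], [0.136, -0.991, -0.001], [-0.003, 0.001, -1.0]]
force: [-0.3, 0.1, -0.5]
finger_gap: -0.001
tcp fix [  22.6  316.5  377.9 1000. ] F [-0.3  0.1 -0.5]
[ 0.04  0.08  0.03  0.02 -0.    2.99]
```

View pics/w15.png

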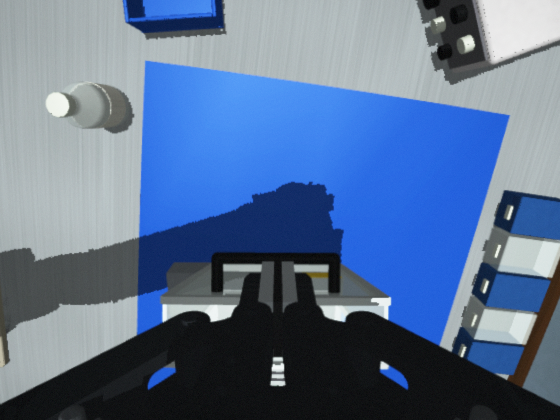

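View pics/s15.png

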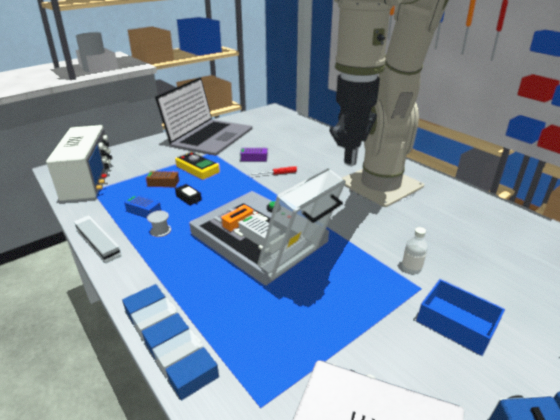

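```bash
python3 - <<'E'
from hk import *
z=np.load("pics/w15.npz"); c=arm.camera_params("wrist"); c["T"]=z["T"]
P=cloud(c,z["d"]); T=np.load("fix.npy")
for uv in [(230,257),(240,257),(310,257),(325,257),(180,297),(350,299)]:
    q=P[uv[1],uv[0]]; print(uv,((np.linalg.inv(T)@np.r_[q,1])[:3]*1e3).round())
E
```

```text
(230, 257) [-16. 272. 244.]
(240, 257) [ -8. 272. 243.]
(310, 257) [ 51. 271. 242.]
(325, 257) [ 64. 272. 242.]
(180, 297) [-51. 252. 276.]
(350, 299) [ 79. 252. 278.]
```

```bash

python3 -m jog '0 0 0 0 0 0.7 0; 0 0 0 0 0 1.5 0; 0 0 0 0 0 2.3 0; 0 0 0 0 0 2.8 0; 0 0 0 0 0 3 0; 0 0 0 0 0 3 0'
python3 - <<'E'
from hk import *
s=arm.state(); T=np.load("fix.npy"); print((np.linalg.inv(T)@np.r_[s['ee_pos'],1]*1e3).round(1))
for th in range(108,0,-7):
    b=bar(th); q=(22,b[0]+17,b[1]-17); print(th,b.round(),u(*q)[3:])
E
```

```text
time_s: 19.0
ee_pos: [0.5482, 0.3065, 0.2257]
eef_rot: [[0.991, 0.133, -0.01], [0.133, -0.991, -0.006], [-0.01, 0.004, -1.0]]
force: [1.1, 0.3, 0.4]
finger_gap: -0.002
[  19.9  313.7  223.7 1000. ]
108 [273. 236.] [0.04 0.46 0.09]
101 [250. 253.] [ 0.04  0.94 -0.24]
94 [224. 267.] [ 0.04  1.45 -0.51]
87 [197. 277.] [ 0.03  1.99 -0.72]
80 [169. 284.] [ 0.03  2.56 -0.86]
73 [140. 288.] [ 0.03  3.13 -0.93]
66 [111. 288.] [ 0.03  3.71 -0.93]
59 [ 83. 285.] [ 0.03  4.29 -0.86]
52 [ 55. 278.] [ 0.03  4.85 -0.72]
45 [ 27. 267.] [ 0.03  5.39 -0.51]
38 [  2. 254.] [ 0.03  5.9  -0.24]
31 [-22. 237.] [0.04 6.38 0.09]
24 [-44. 218.] [0.04 6.81 0.48]
17 [-63. 196.] [0.04 7.19 0.92]
10 [-79. 172.] [0.05 7.51 1.4 ]
3 [-92. 147.] [0.05 7.77 1.92]
```

```bash

python3 -m jog '0 0 0 0 0.25 0.05 0; 0 0 0 0 0.5 0 0; 0 0 0 0 0.75 -0.12 0; 0 0 0 0 1 -0.28 0; 0 0 0 0 1.3 -0.43 0; 0 0 0 0 1.6 -0.57 0; 0 0 0 0 1.9 -0.69 0; 0 0 0 0 2.2 -0.78 0; 0 0 0 0 2.4 -0.84 0; 0 0 0 0 2.4 -0.84 0'
python3 - <<'E'
from hk import *
p,c=look("w16")
p,d=arm.grab_frame("scene"); cv2.imwrite("pics/s16.png",p[100:300,160:440][:,:,::-1].repeat(2,0).repeat(2,1))
E
```

```text
time_s: 20.0
ee_pos: [0.5655, 0.1857, 0.2702]
eef_rot: [[0.991, 0.131, -0.007], [0.131, -0.991, -0.004], [-0.008, 0.003, -1.0]]
force: [0.1, 0.6, 0.3]
finger_gap: 0.003
tcp fix [  21.1  191.7  268.2 1000. ] F [0.1 0.6 0.3]
```

View pics/s16.png

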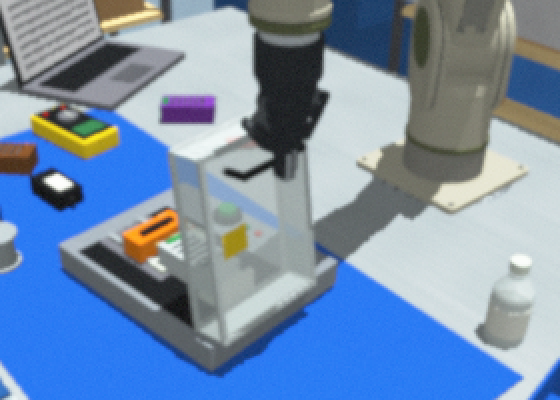

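View pics/w16.png

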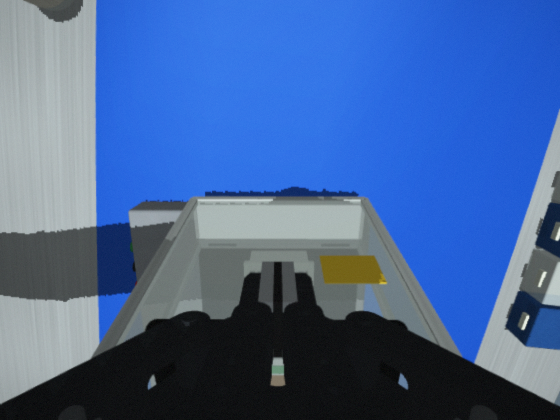

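The hood is about upright, with the fingers against the handle bar. I'll keep following the arc.

```bash

python3 - <<'E'
from hk import *
for th in range(80,10,-7):
    b=bar(th); q=(22,b[0]+17,b[1]-17); print(th,b.round(),u(*q)[3:])
E
```

```text
80 [169. 284.] [ 0.03  0.14 -0.01]
73 [140. 288.] [ 0.03  0.71 -0.08]
66 [111. 288.] [ 0.03  1.29 -0.08]
59 [ 83. 285.] [ 0.03  1.87 -0.01]
52 [ 55. 278.] [0.03 2.43 0.13]
45 [ 27. 267.] [0.03 2.97 0.34]
38 [  2. 254.] [0.04 3.48 0.61]
31 [-22. 237.] [0.04 3.96 0.94]
24 [-44. 218.] [0.04 4.39 1.33]
17 [-63. 196.] [0.05 4.77 1.77]
```

```bash

python3 -m jog '0 0 0 0 0.3 -0.04 0; 0 0 0 0 0.6 -0.07 0; 0 0 0 0 0.9 -0.08 0; 0 0 0 0 1.2 -0.08 0; 0 0 0 0 1.5 -0.06 0; 0 0 0 0 1.8 -0.02 0; 0 0 0 0 2.1 0.04 0; 0 0 0 0 2.35 0.11 0; 0 0 0 0 2.55 0.17 0; 0 0 0 0 2.55 0.17 0'
python3 - <<'E'
from hk import *
p,c=look("w17")
p,d=arm.grab_frame("scene"); cv2.imwrite("pics/s17.png",p[100:300,160:440][:,:,::-1].repeat(2,0).repeat(2,1))
for th in range(52,10,-7):
    b=bar(th); q=(22,b[0]+17,b[1]-17); print(th,b.round(),u(*q)[3:])
E
```

```text
time_s: 21.1
ee_pos: [0.5813, 0.0581, 0.2599]
eef_rot: [[0.992, 0.13, -0.01], [0.129, -0.992, -0.007], [-0.011, 0.006, -1.0]]
force: [-0.2, 0.8, 0.0]
finger_gap: -0.0
tcp fix [  19.9   63.2  257.9 1000. ] F [-0.2  0.8  0. ]
52 [ 55. 278.] [ 0.04 -0.13 -0.05]
45 [ 27. 267.] [0.04 0.41 0.16]
38 [  2. 254.] [0.04 0.92 0.43]
31 [-22. 237.] [0.05 1.4  0.76]
24 [-44. 218.] [0.05 1.83 1.15]
17 [-63. 196.] [0.06 2.21 1.59]
```

View pics/s17.png

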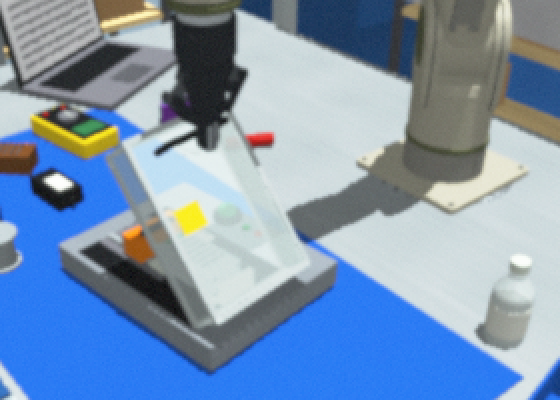

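```bash

python3 -m jog '0 0 0 0 0.2 0.05 0; 0 0 0 0 0.4 0.13 0; 0 0 0 0 0.6 0.23 0; 0 0 0 0 0.8 0.34 0; 0 0 0 0 1 0.46 0; 0 0 0 0 1.2 0.58 0; 0 0 0 0 1.4 0.72 0; 0 0 0 0 1.5 0.8 0; 0 0 0 0 1.5 0.8 0'
python3 - <<'E'
from hk import *
p,c=look("w18")
p,d=arm.grab_frame("scene"); cv2.imwrite("pics/s18.png",p[100:300,160:440][:,:,::-1].repeat(2,0).repeat(2,1))
E
```

```text
time_s: 22.1
ee_pos: [0.5902, -0.0162, 0.2199]
eef_rot: [[0.991, 0.13, -0.012], [0.13, -0.992, -0.008], [-0.013, 0.006, -1.0]]
force: [-0.2, -0.3, 1.5]
finger_gap: -0.004
tcp fix [  18.9  -11.7  217.9 1000. ] F [-0.2 -0.3  1.5]
```

View pics/s18.png

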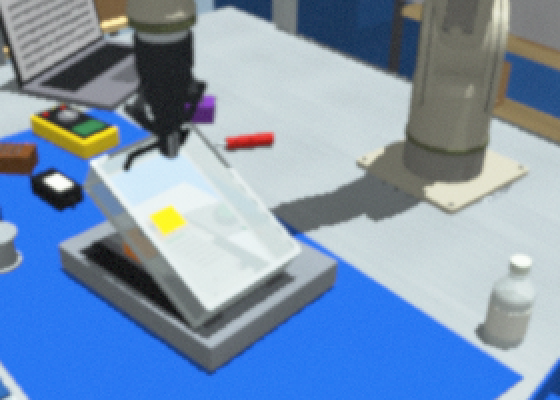

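View pics/w18.png

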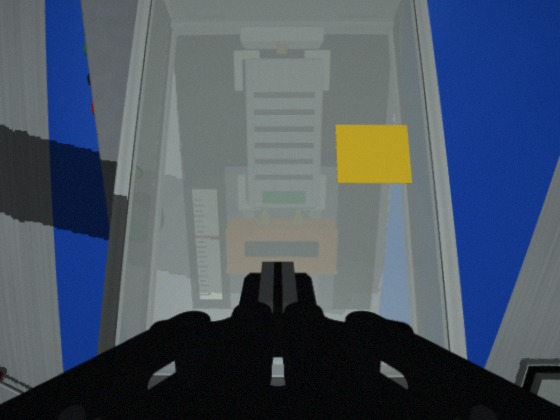

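The hood is at about 32 degrees. I'll shift the fingertips towards the hinge, clear of the bar, then press the top panel down at hood_push.

```bash

python3 -m jog '0 0 0 0 -0.1 -0.1 0; 0 0 0 0 -0.3 -0.1 0; 0 0 0 0 -0.45 -0.05 0; 0 0 0 0 -0.45 0 0'
python3 - <<'E'
from hk import *
s=arm.state(); T=np.load("fix.npy"); print((np.linalg.inv(T)@np.r_[s['ee_pos'],1]*1e3).round(1))
for th in [32,28,24,20,16,12,8,5,2,0,-2]:
    b=pnl(th); q=(22,b[0],b[1]+11*np.tan(np.radians(th))); print(th,np.round(q),u(*q))
E
```

```text
time_s: 22.6
ee_pos: [0.5875, 0.0095, 0.2201]
eef_rot: [[0.991, 0.134, -0.011], [0.134, -0.991, -0.007], [-0.012, 0.005, -1.0]]
force: [0.8, 0.0, -0.1]
finger_gap: 0.003
[  19.6   14.2  218.1 1000. ]
32 [ 22.  10. 195.] [0.06 0.13 0.02 0.05 0.08 0.46]
28 [ 22.   1. 186.] [0.06 0.13 0.02 0.06 0.26 0.65]
24 [ 22.  -8. 176.] [0.06 0.13 0.02 0.06 0.43 0.85]
20 [ 22. -16. 165.] [0.06 0.13 0.02 0.06 0.59 1.06]
16 [ 22. -23. 154.] [0.06 0.13 0.02 0.06 0.74 1.28]
12 [ 22. -30. 143.] [0.06 0.13 0.02 0.06 0.87 1.51]
8 [ 22. -36. 131.] [0.06 0.13 0.02 0.07 0.99 1.74]
5 [ 22. -40. 122.] [0.06 0.13 0.02 0.07 1.06 1.93]
2 [ 22. -43. 113.] [0.06 0.13 0.02 0.07 1.13 2.11]
0 [ 22. -45. 106.] [0.06 0.13 0.02 0.07 1.17 2.24]
-2 [ 22. -47. 100.] [0.06 0.13 0.02 0.07 1.21 2.37]
```

```bash

python3 -m jog '0.06 0.13 0 0.05 0.08 0.3 0; 0.06 0.13 0 0.05 0.12 0.46 0; 0.06 0.13 0 0.05 0.2 0.56 0; 0.06 0.13 0 0.05 0.26 0.66 0; 0.06 0.13 0 0.05 0.35 0.76 0; 0.06 0.13 0 0.05 0.43 0.86 0; 0.06 0.13 0 0.05 0.51 0.96 0; 0.06 0.13 0 0.05 0.59 1.06 0; 0.06 0.13 0 0.05 0.67 1.17 0; 0.06 0.13 0 0.05 0.74 1.28 0'
python3 - <<'E'
from hk import *
p,d=arm.grab_frame("scene"); cv2.imwrite("pics/s19.png",p[100:300,160:440][:,:,::-1].repeat(2,0).repeat(2,1))
s=arm.state(); T=np.load("fix.npy"); print((np.linalg.inv(T)@np.r_[s['ee_pos'],1]*1e3).round(1))
for th in [16,12,8,5,2,0,-2]:
    b=pnl(th); q=(22,b[0],b[1]+11*np.tan(np.radians(th))); print(th,np.round(q),u(*q))
E
```

```text
time_s: 23.6
ee_pos: [0.5945, -0.0277, 0.1559]
eef_rot: [[0.991, 0.134, 0.0], [0.134, -0.991, 0.0], [0.0, -0.0, -1.0]]
force: [1.3, -1.4, 3.3]
finger_gap: 0.003
[  20.9  -24.   152.9 1000. ]
16 [ 22. -23. 154.] [ 0.    0.01  0.01  0.02 -0.02 -0.03]
12 [ 22. -30. 143.] [0.   0.01 0.01 0.02 0.11 0.2 ]
8 [ 22. -36. 131.] [0.   0.01 0.01 0.02 0.23 0.44]
5 [ 22. -40. 122.] [0.   0.01 0.01 0.02 0.31 0.62]
2 [ 22. -43. 113.] [0.   0.01 0.01 0.02 0.38 0.8 ]
0 [ 22. -45. 106.] [0.   0.01 0.01 0.02 0.42 0.93]
-2 [ 22. -47. 100.] [0.   0.01 0.01 0.02 0.46 1.06]
```

View pics/s19.png

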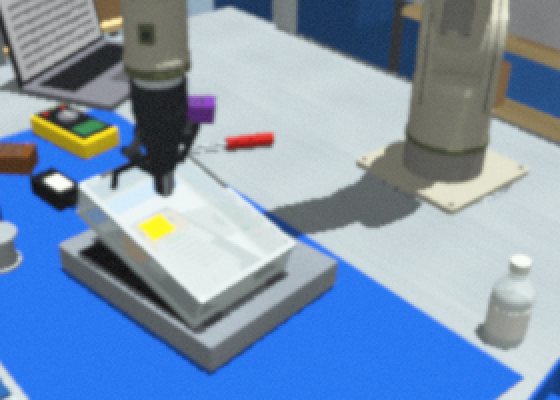

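```bash

python3 -m jog '0 0 0 0 0.05 0.1 0; 0 0 0 0 0.11 0.2 0; 0 0 0 0 0.17 0.31 0; 0 0 0 0 0.23 0.42 0; 0 0 0 0 0.28 0.53 0; 0 0 0 0 0.31 0.62 0; 0 0 0 0 0.35 0.71 0; 0 0 0 0 0.38 0.8 0; 0 0 0 0 0.4 0.85 0; 0 0 0 0 0.4 0.88 0'
python3 - <<'E'
from hk import *
p,d=arm.grab_frame("scene"); cv2.imwrite("pics/s20.png",p[100:300,160:440][:,:,::-1].repeat(2,0).repeat(2,1))
s=arm.state(); T=np.load("fix.npy"); print((np.linalg.inv(T)@np.r_[s['ee_pos'],1]*1e3).round(1))
E
```

```text
time_s: 24.65
ee_pos: [0.5963, -0.0483, 0.1106]
eef_rot: [[0.991, 0.133, -0.002], [0.133, -0.991, -0.001], [-0.002, 0.0, -1.0]]
force: [0.1, -1.5, 2.0]
finger_gap: 0.003
[  20.6  -44.2  108.5 1000. ]
```

View pics/s20.png

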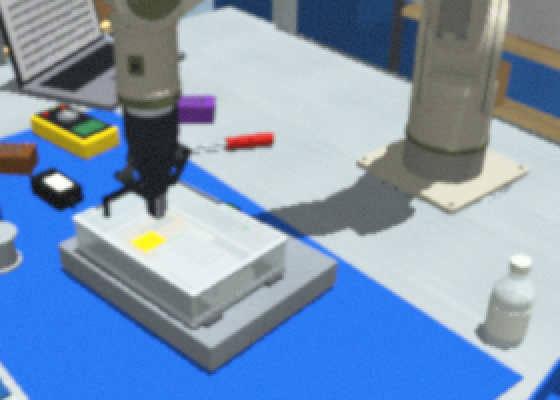

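```bash

python3 -m jog '0 0 0 0 0 0.03 0; 0 0 0 0 0 0.06 0; 0 0 0 0 0.01 0.09 0; 0 0 0 0 0.01 0.12 0; 0 0 0 0 0.01 0.12 0; 0 0 0 0 0.01 0.12 0'
python3 -m jog '0 0 0 0 0 0.06 0; 0 0 0 0 0 0.12 0; 0 0 0 0 0 0.12 0'
```

```text
time_s: 25.3
ee_pos: [0.5965, -0.0485, 0.1083]
eef_rot: [[0.991, 0.133, -0.001], [0.133, -0.991, 0.002], [-0.001, -0.002, -1.0]]
force: [-19.3, 3.3, 41.7]
finger_gap: -0.0
time_s: 25.6
ee_pos: [0.5966, -0.0485, 0.1081]
eef_rot: [[0.991, 0.132, -0.001], [0.132, -0.991, 0.007], [0.0, -0.007, -1.0]]
force: [-29.4, 4.3, 65.2]
finger_gap: 0.001
```

```bash

python3 -m jog '0 0 0 0 0 -0.1 0; 0 0 0 0 0 -0.4 0; 0 0 0 0 0 -1 0; 0 0 0 0 0 -1.8 0; 0 0 0 -0.6 0 -2.6 0; 0 0 0 -1.3 0 -2.8 0;  0 0 0 -2 0 -2.8 0; 0 0 0 -2.2 0 -2.8 0; 0 0 0 -2.2 0 -2.8 0'
python3 - <<'E'
from hk import *
p,c=look("w21"); print(u(-107,-30.5,100))
E
```

```text
time_s: 26.5
ee_pos: [0.4868, -0.0639, 0.2486]
eef_rot: [[0.991, 0.132, 0.0], [0.132, -0.991, 0.009], [0.002, -0.009, -1.0]]
force: [0.9, 0.4, 0.6]
finger_gap: 0.004
tcp fix [ -89.9  -45.2  246.6 1000. ] F [0.9 0.4 0.6]
[-0.09 -0.02  0.01 -0.36 -0.27  2.93]
```

View pics/w21.png

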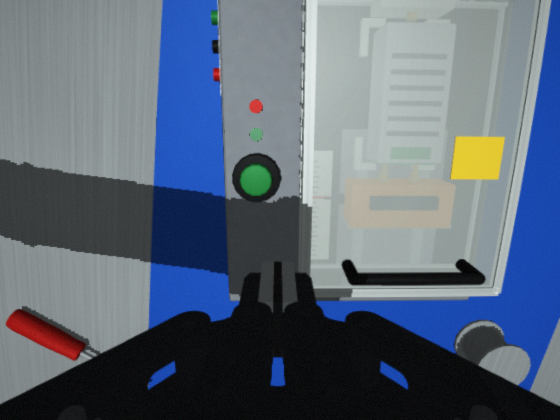

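```bash
python3 - <<'E'
from hk import *
z=np.load("pics/w21.npz"); c=arm.camera_params("wrist"); c["T"]=z["T"]
print("button",fx(c,(256.5,180),.070))
P=cloud(c,z["d"]); T=np.load("fix.npy"); Q=(P.reshape(-1,3)-T[:3,3])@T[:3,:3]; Q=Q.reshape(420,560,3)*1e3
for n,(u0,v0) in {"bar":(400,278),"bar2":(380,278),"button":(256,180),"rim":(400,294),"panel":(480,220),"lab":(478,158),"deck":(240,60)}.items(): print(n,np.median(Q[v0-1:v0+2,u0-2:u0+3].reshape(-1,3),0).round(1))
E
```

```text
button [-107.4  -30.9   68. ]
bar [  6.4 -95.2 138.7]
bar2 [ -9.2 -95.3 138.9]
button [-107.6  -30.2   71.5]
rim [  19.8 -125.8  107.5]
panel [ 82.1 -57.9 106.6]
lab [ 72.5  -6.  107. ]
deck [-121.4   74.    49.4]
```

The hood reads flat: rim z 107.5, label 107, bar 138.7, so it is closed. The button is at fixture (-107.5,-30.6). Now the press.

```bash

python3 -m jog '-0.05 0 0 -0.2 -0.15 0.6 0; -0.09 0 0 -0.36 -0.27 1.3 0; -0.09 0 0 -0.36 -0.27 2 0; -0.09 0 0 -0.36 -0.27 2.6 0; -0.09 0 0 -0.36 -0.27 2.93 0; -0.09 0 0 -0.36 -0.27 2.95 0;-0.09 0 0 -0.36 -0.27 2.95 0'
python3 - <<'E'
from hk import *
print(u(-107.4,-30.6,69),u(-107.4,-30.6,61.5))
E
```

```text
time_s: 27.25
ee_pos: [0.4687, -0.0516, 0.1013]
eef_rot: [[0.991, 0.133, 0.001], [0.133, -0.991, -0.001], [0.001, 0.001, -1.0]]
force: [-0.3, -0.4, -0.1]
finger_gap: -0.005
[ 0.01 -0.01  0.01 -0.02 -0.    0.61] [ 0.01 -0.01  0.01 -0.02 -0.    0.76]
```

```bash

python3 -m jog '0 0 0 -0.02 0 0.3 0; 0 0 0 -0.02 0 0.5 0; 0 0 0 -0.02 0 0.58 0; 0 0 0 -0.02 0 0.64 0; 0 0 0 -0.02 0 0.7 0; 0 0 0 -0.02 0 0.76 0; 0 0 0 -0.02 0 0.77 0; 0 0 0 -0.02 0 0.77 0'
python3 - <<'E'
from hk import *
s=arm.state(); T=np.load("fix.npy"); print((np.linalg.inv(T)@np.r_[s['ee_pos'],1]*1e3).round(1))
E
```

```text
time_s: 28.05
ee_pos: [0.4688, -0.0516, 0.0669]
eef_rot: [[0.991, 0.132, 0.001], [0.132, -0.991, 0.003], [0.001, -0.003, -1.0]]
force: [-27.5, 3.2, 71.4]
finger_gap: -0.001
[-106.2  -30.7   64.9 1000. ]
```

```bash

python3 -m jog '0 0 0 0 0 -0.15 0; 0 0 0 0 0 -0.5 0; 0 0 0 0 0 -1 0; 0 0 0 0 0.4 -1.2 0; 0 0 0 0 0.9 -1.2 0; 0 0 0 0 0.9 -1.2 0'
python3 - <<'E'
from hk import *
p,c=look("w22")
z=np.load("pics/w22.npz"); P=cloud(c,z["d"]); T=np.load("fix.npy"); Q=((P.reshape(-1,3)-T[:3,3])@T[:3,:3]).reshape(420,560,3)*1e3
ui=proj(c,W(-107.4,-30.6,68))[0].astype(int); print(ui)
np.set_printoptions(linewidth=200)
r=np.hypot(Q[...,0]+107.4,Q[...,1]+30.6)
for a,b in [(0,5),(5,10),(10,14),(14,16),(16,18),(18,20),(20,22),(22,25),(28,33)]:
    m=(r>=a)&(r<b)&(Q[...,2]<90); print(a,b,m.sum(),np.percentile(Q[m][:,2],[10,50,90]).round(1))
cv2.imwrite("pics/w22a.png",cv2.resize(p[max(0,ui[1]-60):ui[1]+60,ui[0]-60:ui[0]+60],None,fx=5,fy=5,interpolation=cv2.INTER_CUBIC)[:,:,::-1])
E
```

```text
time_s: 28.65
ee_pos: [0.4752, -0.0994, 0.1276]
eef_rot: [[0.992, 0.128, 0.003], [0.128, -0.992, 0.002], [0.003, -0.002, -1.0]]
force: [-0.0, 0.4, -0.4]
finger_gap: -0.002
tcp fix [-106.2  -78.9  125.6 1000. ] F [-0.   0.4 -0.4]
[272 156]
0 5 261 [70.5 71.3 72.1]
5 10 778 [70.5 71.4 72.1]
10 14 975 [70.  71.1 71.9]
14 16 466 [60.7 62.5 70.8]
16 18 590 [60.5 61.3 62.2]
18 20 719 [60.5 61.3 62.1]
20 22 737 [60.1 61.1 62. ]
22 25 825 [48.6 49.9 61.1]
28 33 2578 [48.4 49.3 50.1]
```

View pics/w22a.png

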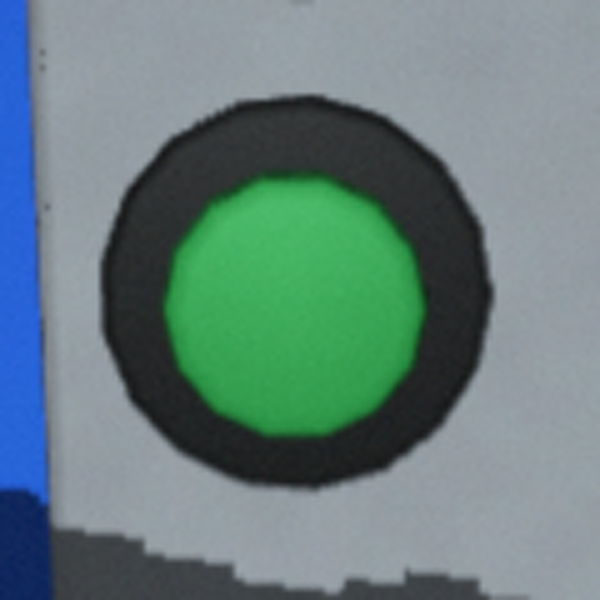

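The button top is at z 71.4 and the bezel at 61.2. The tip stopped at 64.9, so the full 6 mm was used and the bezel was not touched. The button has sprung back. Final check from above.

```bash

python3 -m jog '0 0 0 0 0 -0.6 0; 0 0 0 0.2 0.2 -1.3 0; 0 0 0 0.6 0.4 -2 0; 0 0 0 1 0.4 -2.6 0; 0 0 0 1.4 0.2 -3 0; 0 0 0 1.4 0.2 -3 0'
python3 - <<'E'
from hk import *
p,c=look("w23")
z=np.load("pics/w23.npz"); P=cloud(c,z["d"]); T=np.load("fix.npy"); Q=((P.reshape(-1,3)-T[:3,3])@T[:3,:3]).reshape(420,560,3)*1e3
m=(abs(Q[...,2]-107)<6)&(abs(Q[...,0]-22)<86); q=Q[m]; A=np.c_[q[:,:2],np.ones(len(q))]; print(len(q),np.linalg.lstsq(A,q[:,2],rcond=None)[0])
q=(arm.grab_frame("top")[0]); cv2.imwrite("pics/t23.png",q[:,:,::-1])
E
```

```text
time_s: 29.3
ee_pos: [0.5481, -0.0961, 0.2793]
eef_rot: [[0.991, 0.133, 0.005], [0.133, -0.991, 0.002], [0.005, -0.001, -1.0]]
force: [-0.1, -0.2, -0.8]
finger_gap: -0.002
tcp fix [ -33.4  -85.3  277.3 1000. ] F [-0.1 -0.2 -0.8]
46576 [ 2.53021156e-03 -2.21810712e-03  1.05928938e+02]
```

View pics/w23.png

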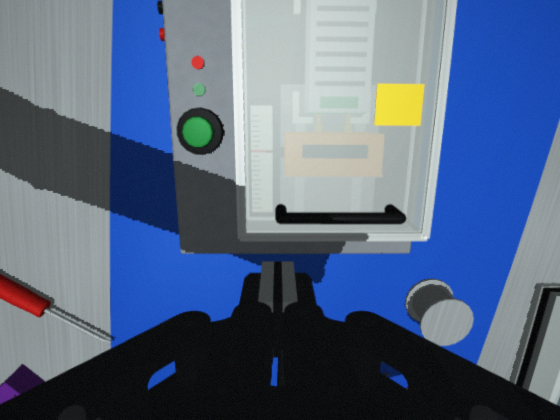

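View pics/t23.png

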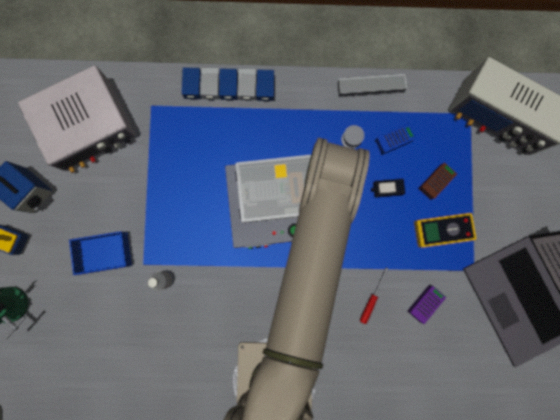

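Panel slope is about 0.002 rad. The pointer still meets the red line at (262,151), the converter is in place, the button is up and the other things are unmoved. Handing in.

```bash
python3 -c "
from bench import arm
print(arm.hand_in(), arm.state()['time_s'])"
```

```text
the job is handed in; nothing more can be done
the job is handed in; nothing more can be done
```

I ran all four steps in order and handed the job in at about 29 s of the 72 s allowed. The hand-in gave no verdict, so these are my own last checks.

- **Converter:** it lies in the nest, released, with the green end towards the carriage. I measured its centre within about 1.5 mm of the nest centre after release, and it looked unmoved through the closed hood.
- **Carriage:** I pushed it up slowly in small steps, and the pointer met the red line within about 0.5 mm. It still did when seen through the hood at the end.
- **Hood:** it came down at well under 1 rad/s. The panel's measured slope is about 0.002 rad.
- **Start button:** it bottomed out after about 6.5 mm by camera depth and sprang back.
- **Bench:** the top camera shows the listed things in place where visible, judged by eye against the first picture. The last reading showed about 0.8 N on the tool, with the arm clear of everything.

Two checks disagreed or ran harder than planned:

- **Button height:** camera depth put the button top about 22 mm above the deck, against 18 mm in the description. The force rose sharply with the fingers about 3.7 mm above the black ring, so I took the press as full.
- **Press forces:** the fingers pressed harder than intended at the end stops. The peaks I read were about 72 N at the hood and 77 N at the button, below the 120 N wrist limit. Both are above the 40 N limit for the arm and gripper body, but only the fingers were in contact.

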